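# Charge the deburring tumbler with ceramic balls

### The job

With the red-handled scoop, bring at least three of the six white ceramic balls from the blue tray into the orange bowl of the tumbler; spill none, and do not touch the balls with the fingers. Then lay the emptied scoop back upright on its black rubber mat, let go, and push the tumbler's yellow start plunger fully down. Leave the other things on the bench alone.

Things in the scene. Friction and masses are not known exactly. Their poses are not given: they have to be found in the camera images.
- scoop: Loose aluminium scoop, 180 g, lying flat on the mat. Origin: centre of the pan's underside; +x to the nose, z up. Pan x -50 to 50, 96 wide; floor 2 thick, thinning to a sharp lip over the front 20; sides 2 thick, 32 high, none along the front 30, back wall 40 high. A strap behind it rises to a straight red handle, x -135 to -50, 18 wide, z 75 to 97.
- scoop_grip (a point): Point on the scoop's handle at which to grip: x -85, on the middle line, 86 above the pan's underside (the middle of the handle's height). Axes as the scoop's; fingers close across y.
- scoop_lip (a point): Middle of the scoop's front lip (pan x +50, underside). Axes as the scoop's.
- mat: Black rubber mat, 220 (x) x 160 (y) x 3 thick, on which the scoop lies. Origin: centre of its underside. Fixed in place, its place differs from run to run.
- tray: Blue open tray, x -135 to 150, 118 (y), 55 high, walls 5, floor 4 thick; fixed, place varies, left or right. Origin: on the table. Inside, the floor is 108 wide, from x -130 to x +104, where the end wall slopes outward, 40 degrees from vertical; other walls upright. The balls start in its +x part (x -12 to 97), the -x part is empty.
- ball0: A white ceramic ball, 24 in diameter, 22 g, loose in the tray. Origin: its centre.
- ball1: A white ceramic ball, 24 in diameter, 22 g, loose in the tray. Origin: its centre.
- ball2: A white ceramic ball, 24 in diameter, 22 g, loose in the tray. Origin: its centre.
- ball3: A white ceramic ball, 24 in diameter, 22 g, loose in the tray. Origin: its centre.
- ball4: A white ceramic ball, 24 in diameter, 22 g, loose in the tray. Origin: its centre.
- ball5: A white ceramic ball, 24 in diameter, 22 g, loose in the tray. Origin: its centre.
- tumbler: Bench-top bowl tumbler, green base with an open orange bowl. Origin: on the table under the bowl's axis. On its -x side stands a green control pod 80 x 90 x 70 high, centred at x -155, with the plunger on top. May stand to the left or the right. Fixed in place, its place differs from run to run.
- bowl_in (a point): Centre of the bowl's inner floor, 60 above the table; a steel cone, 32 across and 25 high, stands there. Inner radius 75 at the floor, 103 at the rim.
- bowl_rim (a point): Centre of the bowl's mouth, 130 above the table; outer radius of the rim 108.
- plunger (a joint): Stroke of the yellow sprung start plunger in m: 0 up, 0.012 fully down; springs back up; needs about 8 N.
- plunger_top (a point): Middle of the plunger's flat top, 40 in diameter, 98 above the table when up; pressed straight down.
- screwdriver: Loose screwdriver with an orange handle, about 200 long, lying near the robot: a bystander.
- flapdisc: Loose brown flap disc, 115 in diameter, 13 high: a bystander.
- profile: Loose copper channel offcut, 50 x 200 x 42 high: a bystander.
- spray: Loose standing can, 52 in diameter, 160 high, origin under its centre: a bystander.
- block: Loose steel block, 60 x 60 x 40 high: a bystander.
Mind the look-alikes: they are no part of the job. Leave any purple look-alike of the scoop alone.

How it is judged:
On the way, in this order (a step that is already met when the one before it is completed fails the run):
1. at least one ball rides in the scoop, which is lifted clear of the tray (height (world z) of scoop above 0.065 m and ((x of ball0 in the frame of scoop between -0.05 and 0.055 m and y of ball0 in the frame of scoop between -0.048 and 0.048 m and z of ball0 in the frame of scoop between 0 and 0.045 m) or (x of ball1 in the frame of scoop between -0.05 and 0.055 m and y of ball1 in the frame of scoop between -0.048 and 0.048 m and z of ball1 in the frame of scoop between 0 and 0.045 m) or (x of ball2 in the frame of scoop between -0.05 and 0.055 m and y of ball2 in the frame of scoop between -0.048 and 0.048 m and z of ball2 in the frame of scoop between 0 and 0.045 m) or (x of ball3 in the frame of scoop between -0.05 and 0.055 m and y of ball3 in the frame of scoop between -0.048 and 0.048 m and z of ball3 in the frame of scoop between 0 and 0.045 m) or (x of ball4 in the frame of scoop between -0.05 and 0.055 m and y of ball4 in the frame of scoop between -0.048 and 0.048 m and z of ball4 in the frame of scoop between 0 and 0.045 m) or (x of ball5 in the frame of scoop between -0.05 and 0.055 m and y of ball5 in the frame of scoop between -0.048 and 0.048 m and z of ball5 in the frame of scoop between 0 and 0.045 m))), for 0.2 s.
2. at least three balls are in the tumbler's bowl ((((horizontal distance between ball0 and bowl_in below 0.105 m and height (world z) of ball0 between 0.06 and 0.13 m) and (horizontal distance between ball1 and bowl_in below 0.105 m and height (world z) of ball1 between 0.06 and 0.13 m) and (horizontal distance between ball2 and bowl_in below 0.105 m and height (world z) of ball2 between 0.06 and 0.13 m)) or ((horizontal distance between ball0 and bowl_in below 0.105 m and height (world z) of ball0 between 0.06 and 0.13 m) and (horizontal distance between ball1 and bowl_in below 0.105 m and height (world z) of ball1 between 0.06 and 0.13 m) and (horizontal distance between ball3 and bowl_in below 0.105 m and height (world z) of ball3 between 0.06 and 0.13 m)) or ((horizontal distance between ball0 and bowl_in below 0.105 m and height (world z) of ball0 between 0.06 and 0.13 m) and (horizontal distance between ball1 and bowl_in below 0.105 m and height (world z) of ball1 between 0.06 and 0.13 m) and (horizontal distance between ball4 and bowl_in below 0.105 m and height (world z) of ball4 between 0.06 and 0.13 m)) or ((horizontal distance between ball0 and bowl_in below 0.105 m and height (world z) of ball0 between 0.06 and 0.13 m) and (horizontal distance between ball1 and bowl_in below 0.105 m and height (world z) of ball1 between 0.06 and 0.13 m) and (horizontal distance between ball5 and bowl_in below 0.105 m and height (world z) of ball5 between 0.06 and 0.13 m)) or ((horizontal distance between ball0 and bowl_in below 0.105 m and height (world z) of ball0 between 0.06 and 0.13 m) and (horizontal distance between ball2 and bowl_in below 0.105 m and height (world z) of ball2 between 0.06 and 0.13 m) and (horizontal distance between ball3 and bowl_in below 0.105 m and height (world z) of ball3 between 0.06 and 0.13 m)) or ((horizontal distance between ball0 and bowl_in below 0.105 m and height (world z) of ball0 between 0.06 and 0.13 m) and (horizontal distance between ball2 and bowl_in below 0.105 m and height (world z) of ball2 between 0.06 and 0.13 m) and (horizontal distance between ball4 and bowl_in below 0.105 m and height (world z) of ball4 between 0.06 and 0.13 m)) or ((horizontal distance between ball0 and bowl_in below 0.105 m and height (world z) of ball0 between 0.06 and 0.13 m) and (horizontal distance between ball2 and bowl_in below 0.105 m and height (world z) of ball2 between 0.06 and 0.13 m) and (horizontal distance between ball5 and bowl_in below 0.105 m and height (world z) of ball5 between 0.06 and 0.13 m)) or ((horizontal distance between ball0 and bowl_in below 0.105 m and height (world z) of ball0 between 0.06 and 0.13 m) and (horizontal distance between ball3 and bowl_in below 0.105 m and height (world z) of ball3 between 0.06 and 0.13 m) and (horizontal distance between ball4 and bowl_in below 0.105 m and height (world z) of ball4 between 0.06 and 0.13 m)) or ((horizontal distance between ball0 and bowl_in below 0.105 m and height (world z) of ball0 between 0.06 and 0.13 m) and (horizontal distance between ball3 and bowl_in below 0.105 m and height (world z) of ball3 between 0.06 and 0.13 m) and (horizontal distance between ball5 and bowl_in below 0.105 m and height (world z) of ball5 between 0.06 and 0.13 m)) or ((horizontal distance between ball0 and bowl_in below 0.105 m and height (world z) of ball0 between 0.06 and 0.13 m) and (horizontal distance between ball4 and bowl_in below 0.105 m and height (world z) of ball4 between 0.06 and 0.13 m) and (horizontal distance between ball5 and bowl_in below 0.105 m and height (world z) of ball5 between 0.06 and 0.13 m)) or ((horizontal distance between ball1 and bowl_in below 0.105 m and height (world z) of ball1 between 0.06 and 0.13 m) and (horizontal distance between ball2 and bowl_in below 0.105 m and height (world z) of ball2 between 0.06 and 0.13 m) and (horizontal distance between ball3 and bowl_in below 0.105 m and height (world z) of ball3 between 0.06 and 0.13 m)) or ((horizontal distance between ball1 and bowl_in below 0.105 m and height (world z) of ball1 between 0.06 and 0.13 m) and (horizontal distance between ball2 and bowl_in below 0.105 m and height (world z) of ball2 between 0.06 and 0.13 m) and (horizontal distance between ball4 and bowl_in below 0.105 m and height (world z) of ball4 between 0.06 and 0.13 m)) or ((horizontal distance between ball1 and bowl_in below 0.105 m and height (world z) of ball1 between 0.06 and 0.13 m) and (horizontal distance between ball2 and bowl_in below 0.105 m and height (world z) of ball2 between 0.06 and 0.13 m) and (horizontal distance between ball5 and bowl_in below 0.105 m and height (world z) of ball5 between 0.06 and 0.13 m)) or ((horizontal distance between ball1 and bowl_in below 0.105 m and height (world z) of ball1 between 0.06 and 0.13 m) and (horizontal distance between ball3 and bowl_in below 0.105 m and height (world z) of ball3 between 0.06 and 0.13 m) and (horizontal distance between ball4 and bowl_in below 0.105 m and height (world z) of ball4 between 0.06 and 0.13 m)) or ((horizontal distance between ball1 and bowl_in below 0.105 m and height (world z) of ball1 between 0.06 and 0.13 m) and (horizontal distance between ball3 and bowl_in below 0.105 m and height (world z) of ball3 between 0.06 and 0.13 m) and (horizontal distance between ball5 and bowl_in below 0.105 m and height (world z) of ball5 between 0.06 and 0.13 m)) or ((horizontal distance between ball1 and bowl_in below 0.105 m and height (world z) of ball1 between 0.06 and 0.13 m) and (horizontal distance between ball4 and bowl_in below 0.105 m and height (world z) of ball4 between 0.06 and 0.13 m) and (horizontal distance between ball5 and bowl_in below 0.105 m and height (world z) of ball5 between 0.06 and 0.13 m)) or ((horizontal distance between ball2 and bowl_in below 0.105 m and height (world z) of ball2 between 0.06 and 0.13 m) and (horizontal distance between ball3 and bowl_in below 0.105 m and height (world z) of ball3 between 0.06 and 0.13 m) and (horizontal distance between ball4 and bowl_in below 0.105 m and height (world z) of ball4 between 0.06 and 0.13 m)) or ((horizontal distance between ball2 and bowl_in below 0.105 m and height (world z) of ball2 between 0.06 and 0.13 m) and (horizontal distance between ball3 and bowl_in below 0.105 m and height (world z) of ball3 between 0.06 and 0.13 m) and (horizontal distance between ball5 and bowl_in below 0.105 m and height (world z) of ball5 between 0.06 and 0.13 m)) or ((horizontal distance between ball2 and bowl_in below 0.105 m and height (world z) of ball2 between 0.06 and 0.13 m) and (horizontal distance between ball4 and bowl_in below 0.105 m and height (world z) of ball4 between 0.06 and 0.13 m) and (horizontal distance between ball5 and bowl_in below 0.105 m and height (world z) of ball5 between 0.06 and 0.13 m)) or ((horizontal distance between ball3 and bowl_in below 0.105 m and height (world z) of ball3 between 0.06 and 0.13 m) and (horizontal distance between ball4 and bowl_in below 0.105 m and height (world z) of ball4 between 0.06 and 0.13 m) and (horizontal distance between ball5 and bowl_in below 0.105 m and height (world z) of ball5 between 0.06 and 0.13 m)))), for 0.2 s.
3. the scoop lies upright on its mat, let go (x of scoop in the frame of mat between -0.12 and 0.12 m and y of scoop in the frame of mat between -0.09 and 0.09 m and height (world z) of scoop below 0.01 m and angle between scoop's own z axis and vertical below 0.15 rad and linear speed of scoop below 0.03 m/s and contact force between scoop and the fingers below 0.1 N), for 0.2 s.
4. the plunger is pushed fully down (value of joint plunger above 0.0105 m), for 0.05 s.
At the end, for the whole second after the job is handed in: At least three balls are in the bowl, below its rim, and the rest in bowl or tray; the scoop lies upright (within 0.15 rad), released and still, the middle of its pan over the mat (10 mm grace); the plunger was pushed at least 10.5 of its 12 mm after that and is up again (all of step 3 and (((horizontal distance between ball0 and bowl_in below 0.105 m and height (world z) of ball0 between 0.06 and 0.13 m) and (horizontal distance between ball1 and bowl_in below 0.105 m and height (world z) of ball1 between 0.06 and 0.13 m) and (horizontal distance between ball2 and bowl_in below 0.105 m and height (world z) of ball2 between 0.06 and 0.13 m)) or ((horizontal distance between ball0 and bowl_in below 0.105 m and height (world z) of ball0 between 0.06 and 0.13 m) and (horizontal distance between ball1 and bowl_in below 0.105 m and height (world z) of ball1 between 0.06 and 0.13 m) and (horizontal distance between ball3 and bowl_in below 0.105 m and height (world z) of ball3 between 0.06 and 0.13 m)) or ((horizontal distance between ball0 and bowl_in below 0.105 m and height (world z) of ball0 between 0.06 and 0.13 m) and (horizontal distance between ball1 and bowl_in below 0.105 m and height (world z) of ball1 between 0.06 and 0.13 m) and (horizontal distance between ball4 and bowl_in below 0.105 m and height (world z) of ball4 between 0.06 and 0.13 m)) or ((horizontal distance between ball0 and bowl_in below 0.105 m and height (world z) of ball0 between 0.06 and 0.13 m) and (horizontal distance between ball1 and bowl_in below 0.105 m and height (world z) of ball1 between 0.06 and 0.13 m) and (horizontal distance between ball5 and bowl_in below 0.105 m and height (world z) of ball5 between 0.06 and 0.13 m)) or ((horizontal distance between ball0 and bowl_in below 0.105 m and height (world z) of ball0 between 0.06 and 0.13 m) and (horizontal distance between ball2 and bowl_in below 0.105 m and height (world z) of ball2 between 0.06 and 0.13 m) and (horizontal distance between ball3 and bowl_in below 0.105 m and height (world z) of ball3 between 0.06 and 0.13 m)) or ((horizontal distance between ball0 and bowl_in below 0.105 m and height (world z) of ball0 between 0.06 and 0.13 m) and (horizontal distance between ball2 and bowl_in below 0.105 m and height (world z) of ball2 between 0.06 and 0.13 m) and (horizontal distance between ball4 and bowl_in below 0.105 m and height (world z) of ball4 between 0.06 and 0.13 m)) or ((horizontal distance between ball0 and bowl_in below 0.105 m and height (world z) of ball0 between 0.06 and 0.13 m) and (horizontal distance between ball2 and bowl_in below 0.105 m and height (world z) of ball2 between 0.06 and 0.13 m) and (horizontal distance between ball5 and bowl_in below 0.105 m and height (world z) of ball5 between 0.06 and 0.13 m)) or ((horizontal distance between ball0 and bowl_in below 0.105 m and height (world z) of ball0 between 0.06 and 0.13 m) and (horizontal distance between ball3 and bowl_in below 0.105 m and height (world z) of ball3 between 0.06 and 0.13 m) and (horizontal distance between ball4 and bowl_in below 0.105 m and height (world z) of ball4 between 0.06 and 0.13 m)) or ((horizontal distance between ball0 and bowl_in below 0.105 m and height (world z) of ball0 between 0.06 and 0.13 m) and (horizontal distance between ball3 and bowl_in below 0.105 m and height (world z) of ball3 between 0.06 and 0.13 m) and (horizontal distance between ball5 and bowl_in below 0.105 m and height (world z) of ball5 between 0.06 and 0.13 m)) or ((horizontal distance between ball0 and bowl_in below 0.105 m and height (world z) of ball0 between 0.06 and 0.13 m) and (horizontal distance between ball4 and bowl_in below 0.105 m and height (world z) of ball4 between 0.06 and 0.13 m) and (horizontal distance between ball5 and bowl_in below 0.105 m and height (world z) of ball5 between 0.06 and 0.13 m)) or ((horizontal distance between ball1 and bowl_in below 0.105 m and height (world z) of ball1 between 0.06 and 0.13 m) and (horizontal distance between ball2 and bowl_in below 0.105 m and height (world z) of ball2 between 0.06 and 0.13 m) and (horizontal distance between ball3 and bowl_in below 0.105 m and height (world z) of ball3 between 0.06 and 0.13 m)) or ((horizontal distance between ball1 and bowl_in below 0.105 m and height (world z) of ball1 between 0.06 and 0.13 m) and (horizontal distance between ball2 and bowl_in below 0.105 m and height (world z) of ball2 between 0.06 and 0.13 m) and (horizontal distance between ball4 and bowl_in below 0.105 m and height (world z) of ball4 between 0.06 and 0.13 m)) or ((horizontal distance between ball1 and bowl_in below 0.105 m and height (world z) of ball1 between 0.06 and 0.13 m) and (horizontal distance between ball2 and bowl_in below 0.105 m and height (world z) of ball2 between 0.06 and 0.13 m) and (horizontal distance between ball5 and bowl_in below 0.105 m and height (world z) of ball5 between 0.06 and 0.13 m)) or ((horizontal distance between ball1 and bowl_in below 0.105 m and height (world z) of ball1 between 0.06 and 0.13 m) and (horizontal distance between ball3 and bowl_in below 0.105 m and height (world z) of ball3 between 0.06 and 0.13 m) and (horizontal distance between ball4 and bowl_in below 0.105 m and height (world z) of ball4 between 0.06 and 0.13 m)) or ((horizontal distance between ball1 and bowl_in below 0.105 m and height (world z) of ball1 between 0.06 and 0.13 m) and (horizontal distance between ball3 and bowl_in below 0.105 m and height (world z) of ball3 between 0.06 and 0.13 m) and (horizontal distance between ball5 and bowl_in below 0.105 m and height (world z) of ball5 between 0.06 and 0.13 m)) or ((horizontal distance between ball1 and bowl_in below 0.105 m and height (world z) of ball1 between 0.06 and 0.13 m) and (horizontal distance between ball4 and bowl_in below 0.105 m and height (world z) of ball4 between 0.06 and 0.13 m) and (horizontal distance between ball5 and bowl_in below 0.105 m and height (world z) of ball5 between 0.06 and 0.13 m)) or ((horizontal distance between ball2 and bowl_in below 0.105 m and height (world z) of ball2 between 0.06 and 0.13 m) and (horizontal distance between ball3 and bowl_in below 0.105 m and height (world z) of ball3 between 0.06 and 0.13 m) and (horizontal distance between ball4 and bowl_in below 0.105 m and height (world z) of ball4 between 0.06 and 0.13 m)) or ((horizontal distance between ball2 and bowl_in below 0.105 m and height (world z) of ball2 between 0.06 and 0.13 m) and (horizontal distance between ball3 and bowl_in below 0.105 m and height (world z) of ball3 between 0.06 and 0.13 m) and (horizontal distance between ball5 and bowl_in below 0.105 m and height (world z) of ball5 between 0.06 and 0.13 m)) or ((horizontal distance between ball2 and bowl_in below 0.105 m and height (world z) of ball2 between 0.06 and 0.13 m) and (horizontal distance between ball4 and bowl_in below 0.105 m and height (world z) of ball4 between 0.06 and 0.13 m) and (horizontal distance between ball5 and bowl_in below 0.105 m and height (world z) of ball5 between 0.06 and 0.13 m)) or ((horizontal distance between ball3 and bowl_in below 0.105 m and height (world z) of ball3 between 0.06 and 0.13 m) and (horizontal distance between ball4 and bowl_in below 0.105 m and height (world z) of ball4 between 0.06 and 0.13 m) and (horizontal distance between ball5 and bowl_in below 0.105 m and height (world z) of ball5 between 0.06 and 0.13 m))) and ((horizontal distance between ball0 and bowl_in below 0.105 m and height (world z) of ball0 between 0.06 and 0.13 m) or (x of ball0 in the frame of tray between -0.135 and 0.15 m and y of ball0 in the frame of tray between -0.059 and 0.059 m and height (world z) of ball0 below 0.06 m)) and ((horizontal distance between ball1 and bowl_in below 0.105 m and height (world z) of ball1 between 0.06 and 0.13 m) or (x of ball1 in the frame of tray between -0.135 and 0.15 m and y of ball1 in the frame of tray between -0.059 and 0.059 m and height (world z) of ball1 below 0.06 m)) and ((horizontal distance between ball2 and bowl_in below 0.105 m and height (world z) of ball2 between 0.06 and 0.13 m) or (x of ball2 in the frame of tray between -0.135 and 0.15 m and y of ball2 in the frame of tray between -0.059 and 0.059 m and height (world z) of ball2 below 0.06 m)) and ((horizontal distance between ball3 and bowl_in below 0.105 m and height (world z) of ball3 between 0.06 and 0.13 m) or (x of ball3 in the frame of tray between -0.135 and 0.15 m and y of ball3 in the frame of tray between -0.059 and 0.059 m and height (world z) of ball3 below 0.06 m)) and ((horizontal distance between ball4 and bowl_in below 0.105 m and height (world z) of ball4 between 0.06 and 0.13 m) or (x of ball4 in the frame of tray between -0.135 and 0.15 m and y of ball4 in the frame of tray between -0.059 and 0.059 m and height (world z) of ball4 below 0.06 m)) and ((horizontal distance between ball5 and bowl_in below 0.105 m and height (world z) of ball5 between 0.06 and 0.13 m) or (x of ball5 in the frame of tray between -0.135 and 0.15 m and y of ball5 in the frame of tray between -0.059 and 0.059 m and height (world z) of ball5 below 0.06 m)) and value of joint plunger below 0.003 m); the robot touches nothing.
It fails at once if the fingers touch a ball (contact force between the fingers and ball0 above 0.3 N or contact force between the fingers and ball1 above 0.3 N or contact force between the fingers and ball2 above 0.3 N or contact force between the fingers and ball3 above 0.3 N or contact force between the fingers and ball4 above 0.3 N or contact force between the fingers and ball5 above 0.3 N).
It fails at once if a bystander is shifted by more than 40 mm (distance of any of screwdriver, flapdisc, profile, spray, block from where it was at the start of the episode above 0.04 m).
It also fails if it takes over 72 s, if anything falls off the work surface, if the arm or the gripper's body presses on something with over 40 N, if the wrist force passes 120 N, or if a joint passes its speed limit or range.

### The arm

A 6-joint arm with a two-finger parallel gripper is mounted at the origin on the work surface. World frame = base frame: x ahead of the robot, y to its left, z up, the work surface at z = 0. Lengths are in m, angles in rad, forces in N, time in s.
With the tool pointing down it reaches from about 0.3 to 0.875 m from the base axis. Payload 6.4 kg.
Tool frame: the origin (TCP) lies at the very end of the fingers, on their centre line; the grasp point (between the pads) lies 19 mm behind it; z points along the fingers, y is the line along which they close (so a half turn about z gives the same grasp; the last joint's range is limited). The gripper opens to 88 mm and grips with 3 to 60 N. Pads are 18 mm wide; open, the fingers measure 123 mm over their backs; the gripper's body (75 mm by 187 mm) begins 45 mm behind the grasp point.
Start: joints at [1.071, 0.181, 1.607, -0, 1.354, -0.206], TCP at [0.167, 0.55, 0.239] pointing down, gripper open.
Joint ranges: [-2.99, 2.99], [-0.89, 2.07], [0.3, 2.58], [-1.14, 4.28], [0, 2.63], [-3.12, 3.12]. Speed limits (rad/s): [2.57, 2.57, 3.01, 3.14, 3.14, 3.14].

### API

Orientations are given as a rotation vector (axis times angle).
In Python, from cell import read_state, grab_frame, camera_model, finish_job, boxes_of, tip_of gives the robot as it stands.
- The arm moves only by the tool move_arm, never from a script. Its argument "motion" is a list of rows, each an object of numbers: "tx", "ty", "tz": the shift along the world's x, y, z as a fraction of full scale; "rx", "ry", "rz": the turn, a rotation vector about the world's x, y, z as a fraction of full scale. A call has 1 to 12 rows; each row shifts and turns the commanded pose from where the row before left it; what a row does not reach is not made up. Full scale, the value 1, is 0.05 m for a shift and 0.1 rad for a turn. A row lasts 1/8 s, in which the tool goes at most 62.5 mm and 10.7 degrees, less where a joint would pass 70% of its speed; a pose out of reach is approached as far as the arm can. A call with a number of a shift or a turn outside -1 to 1 is refused whole. A call with a gripper value outside its range is refused whole. "gripper" is the finger opening in mm, from 0 to 88.1, set as the call begins (left out, the last holds). The fingers move at their own pace and stop on an object; "grip_force" is the grip in N (left out, the last holds). Time passes only in rows, so rows that do not move let the fingers close. It gives the time, the measured TCP pose, the force, the opening and the grip force at its end, in the units of the state.
- read_state(): the state, without advancing time (a new reading comes with each control period).
- grab_frame(name): name is "scene" or "top"; returns the picture (480x640x3 uint8, blue, green, red); there is no depth.
- camera_model(name): a dict with "fx", "fy", "cx", "cy" (pixels), "camera_from_world" (4x4, takes a point from world to camera coordinates). Camera axes: x right, y up, looking along -z (the intrinsics and any distortion apply to the point x, -y, -z); pixel columns grow to the right and rows downward; lengths in m; the calibration is good to about 2 mm. A picture is of the moment at which its call begins. camera_model takes no time and is no camera call.
- finish_job(): hands the job in; it is judged then, once.
Trained networks look in the newest picture that a camera, given by its name, has taken for a name from the list of things; names that differ only in an ending like _2 or _b are one class to them, and where a whole thing is asked for, a point or a joint stands for the part that bears it (a point fixed in the world has none). Each returns a list of dicts, best first, with "confidence" (0 to 1); they miss things now and then, are a little off and sometimes report something else, mostly with a low value. They report only what shows in the picture. A call takes as long as a camera call. They do not tell look-alikes from the thing itself.
- boxes_of(camera, query): "rect" ([left, top, right, bottom] in pixels, round what is visible of it).
- tip_of(camera, query): "position" ([column, row] in pixels: a listed point, or the origin of a listed thing).
The state is a dict: "time": time; "q": joint angles; "qd": joint speeds; "tau": joint torques, N m; "position": TCP position; "tool_rot": TCP orientation; "force": force on the tool from outside, world axes, zero at the start; "ft_torque": the same for the moment, N m; "finger_gap": finger opening in m; "finger_force": force on a finger pad.
Only numpy, scipy, OpenCV 4.12 (cv2) and the standard library are available. Lean on these libraries where they do the work, as an engineer would, in place of code of your own. Each camera call takes 0.05 s, during which the arm holds its last target. There are 200 camera calls.

## Working session

There is one attempt and no reset: what is moved stays moved. The work goes in short steps, Python scripts to look and compute and a tool call to move; the robot and the scene stay as the last step left them, time stands still between calls to the robot, and variables do not carry over. Pictures are saved under pics/ and viewed, at most 10 in all, crops included, and the job is handed in when it is done.

Besides the shell and the picture viewer there is one more tool, called after "Request:" as name(argument=value, ...), one argument or row to a line, values as JSON. move_arm: Moves the arm, as the interface text tells. Its arguments: {"type":"object","properties":{"motion":{"type":"array","items":{"type":"object","properties":{"tx":{"type":"number","minimum":-1,"maximum":1},"ty":{"type":"number","minimum":-1,"maximum":1},"tz":{"type":"number","minimum":-1,"maximum":1},"rx":{"type":"number","minimum":-1,"maximum":1},"ry":{"type":"number","minimum":-1,"maximum":1},"rz":{"type":"number","minimum":-1,"maximum":1}}}},"gripper":{"type":"number"},"grip_force":{"type":"number"}},"required":["motion"]}

```bash
ls; mkdir -p pics; cat > h.py <<'E'
import numpy as np, cv2
from cell import *
def ray(cam,px):
    m=camera_model(cam); T=np.array(m["camera_from_world"]); R=T[:3,:3]; t=T[:3,3]
    d=np.array([(px[0]-m["cx"])/m["fx"],-(px[1]-m["cy"])/m["fy"],-1.0])
    return -R.T@t, R.T@d
def at(cam,px,z):
    o,d=ray(cam,px); return o+d*(z-o[2])/d[2]
def proj(cam,p):
    m=camera_model(cam); T=np.array(m["camera_from_world"]); c=T[:3,:3]@np.array(p)+T[:3,3]
    return np.array([m["cx"]+m["fx"]*c[0]/-c[2], m["cy"]+m["fy"]*-c[1]/-c[2]])
E
python3 - <<'E'
from h import *
np.set_printoptions(precision=3,suppress=True)
for c in("top","scene"):
    cv2.imwrite(f"pics/{c}0.png",grab_frame(c)); m=camera_model(c); print(c,{k:v for k,v in m.items() if k!="camera_from_world"}, ray(c,(320,240)))
hz=dict(scoop=.003,scoop_grip=.089,scoop_lip=.003,mat=0,tray=0,ball0=.016,tumbler=0,bowl_in=.06,bowl_rim=.13,plunger_top=.098,screwdriver=.015,flapdisc=.006,profile=.02,spray=0,block=.02)
for n,z in hz.items():
    for c in("top","scene"):
        print(n,c,[(np.round(d["position"]),at(c,d["position"],z)[:2].round(3),round(d["confidence"],2)) for d in tip_of(c,n)[:7]])
print(read_state())
E
```

```text
pics
top {'fx': 499.83674909040957, 'fy': 499.83674909040957, 'cx': 314.6773705174478, 'cy': 238.76237473965315} (array([ 0.346, -0.025,  1.56 ]), array([ 0.088,  0.004, -0.996]))
scene {'fx': 487.85116439998785, 'fy': 487.85116439998785, 'cx': 317.7208325546548, 'cy': 233.2932254284723} (array([ 1.148, -0.411,  0.903]), array([-0.598,  0.35 , -0.721]))
scoop top [(array([220., 347.]), array([0.153, 0.287]), 0.79), (array([321., 204.]), array([ 0.596, -0.023]), 0.75), (array([410., 320.]), array([ 0.239, -0.298]), 0.74)]
scoop scene [(array([345., 300.]), array([ 0.596, -0.016]), 0.93), (array([357., 162.]), array([0.169, 0.285]), 0.7), (array([182., 240.]), array([ 0.24 , -0.284]), 0.57), (array([121., 319.]), array([ 0.411, -0.476]), 0.17)]
scoop_grip top [(array([207., 318.]), array([0.247, 0.309]), 0.94), (array([318., 229.]), array([ 0.509, -0.014]), 0.6), (array([407., 221.]), array([ 0.534, -0.275]), 0.54)]
scoop_grip scene [(array([383., 150.]), array([0.247, 0.312]), 0.81), (array([150., 203.]), array([ 0.168, -0.326]), 0.8), (array([329., 250.]), array([ 0.513, -0.013]), 0.
[... 2771 characters left out ...]
([0.801, 0.089]), 0.85)]
block top [(array([160., 258.]), array([0.424, 0.475]), 0.95), (array([322., 204.]), array([ 0.594, -0.026]), 0.35)]
block scene [(array([460., 191.]), array([0.433, 0.459]), 0.73), (array([250., 318.]), array([ 0.552, -0.23 ]), 0.16)]
{'time': 1.6, 'q': array([ 1.071,  0.181,  1.607, -0.   ,  1.354, -0.206]), 'qd': array([ 0.001,  0.002, -0.001,  0.001,  0.   ,  0.002]), 'tau': array([ -0.002, -43.383, -34.216,   0.07 ,   0.031,  -0.   ]), 'position': array([0.166, 0.55 , 0.239]), 'tool_rot': array([-0.46 , -3.108,  0.   ]), 'force': array([ 0.804, -0.683,  0.021]), 'ft_torque': array([ 0.032,  0.015, -0.037]), 'finger_force': 0.0, 'finger_gap': 0.08821916094239343}
```

View pics/top0.png

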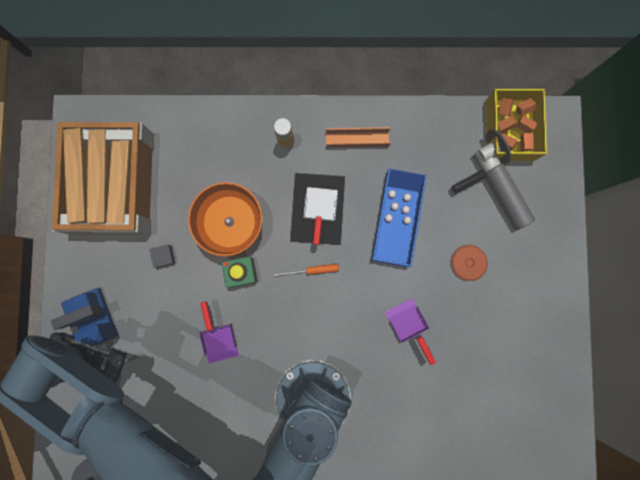

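View pics/scene0.png

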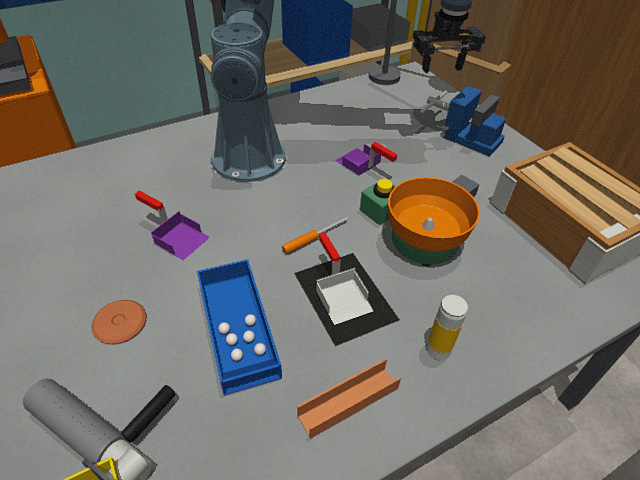

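Top view: red-handled scoop on the mat at (321,204), tray at (400,217) with balls in its far half, bowl at (226,218), plunger at (237,271); both purple scoops are look-alikes. Next I fit the outlines for precise poses.

```bash
cat >> h.py <<'E'
from scipy.optimize import minimize
def hullmask(cam,P,shape=(480,640),s=4):
    uv=np.array([proj(cam,p) for p in P]); m=np.zeros((shape[0]*s,shape[1]*s),np.uint8)
    cv2.fillConvexPoly(m,cv2.convexHull(np.round((uv+.5)*s).astype(np.int32)),255)
    return cv2.resize(m,(shape[1],shape[0]),interpolation=cv2.INTER_AREA)/255.
def world(P,x):
    c,s=np.cos(x[2]),np.sin(x[2]); return P@np.array([[c,-s,0],[s,c,0],[0,0,1]]).T+[x[0],x[1],0]
def fit(items,x0):
    "items: (cam, mask, pts)"
    def f(x):
        return sum(np.abs(hullmask(c,world(P,x))-m).sum()/m.sum() for c,m,P in items)
    b=minimize(f,x0,method="Nelder-Mead",options=dict(initial_simplex=np.array([x0]+[np.array(x0)+d for d in np.diag([.012,.012,.1])]),xatol=1e-4,fatol=1e-4))
    return b.x,b.fun
def box(x0,x1,y,z0,z1): return np.array([[a,b,c] for a in(x0,x1) for b in(-y,y) for c in(z0,z1)],float)
def roi(m,cam,p,r):
    u=proj(cam,p); k=np.zeros(m.shape,np.uint8); cv2.circle(k,(int(u[0]),int(u[1])),r,1,-1); return (m.astype(bool)&(k>0)).astype(float)
def biggest(m):
    m=cv2.morphologyEx(m.astype(np.uint8),cv2.MORPH_CLOSE,np.ones((9,9)))
    n,l,s,_=cv2.connectedComponentsWithStats(m); return (l==1+s[1:,4].argmax()).astype(float)
E
cat > m1.py <<'E'
from h import *
np.set_printoptions(precision=4,suppress=True)
I={c:cv2.imread(f"pics/{c}0.png") for c in("top","scene")}
H={c:cv2.cvtColor(I[c],cv2.COLOR_BGR2HSV) for c in I}
def hsv(c,lo,hi): return cv2.inRange(H[c],lo,hi)>0
tr={c:biggest(roi(hsv(c,(100,120,40),(125,255,255))|((H[c][...,2]>190)&(H[c][...,1]<60)),c,(.55,-.26,.03),75 if c=="top" else 90)) for c in I}
T=np.vstack([box(-.135,.104,.059,0,.055),box(.104,.15,.059,.055,.055)])
for cs in(["top"],["scene"],["top","scene"]): print("tray",cs,fit([(c,tr[c],T) for c in cs],[.541,-.257,-.17]))
rd={c:biggest(roi(hsv(c,(0,170,60),(6,255,255))|hsv(c,(174,170,60),(180,255,255)),c,(.5,-.015,.09),30)) for c in I}
Hd=box(-.135,-.05,.009,.078,.100)
for cs in(["top"],["scene"],["top","scene"]): print("handle",cs,[rd[c].sum() for c in cs],fit([(c,rd[c],Hd) for c in cs],[.6,-.02,-.1]))
pn={"top":biggest(roi((H["top"][...,2]>150)&(H["top"][...,1]<60),"top",(.6,-.02,.02),30))}
Pn=np.vstack([box(-.05,.05,.048,.003,.003),box(-.05,.02,.048,.035,.035),box(-.05,-.049,.048,.043,.043)])
print("pan",pn["top"].sum(),fit([("top",pn["top"],Pn)],[.596,-.02,-.1]))
mt=biggest(roi((H["top"][...,2]<45),"top",(.59,-.02,0),50)+pn["top"]+rd["top"])
print("mat",mt.sum(),fit([("top",mt,box(-.11,.11,.08,0,.003))],[.59,-.015,-.05]))
a=np.linspace(0,6.28,60)
ring=np.c_[.108*np.cos(a),.108*np.sin(a),.13+0*a]
bw=biggest(roi(hsv("top",(7,150,60),(20,255,255)),"top",(.535,.26,.13),45))
print("bowl",bw.sum(),fit([("top",bw,ring)],[.535,.26,0.]))
yl=biggest(roi(hsv("top",(22,120,80),(35,255,255)),"top",(.385,.22,.1),18)); v,u=np.nonzero(yl); print("plunger",len(u),at("top",(u.mean(),v.mean()),.097))
x,_=fit([(c,tr[c],T) for c in I],[.541,-.257,-.17]); c,s=np.cos(x[2]),np.sin(x[2])
for b in [(407,196),(392,190),(388,217),(406,210),(395,210),(404,221)]:
    d=at("top",b,.016)[:2]-x[:2]; print("ball",c*d[0]+s*d[1],-s*d[0]+c*d[1])
E
python3 m1.py
```

```text
tray ['top'] (array([ 0.5426, -0.2582, -0.1717]), np.float64(0.05185625917945089))
tray ['scene'] (array([ 0.5691, -0.2637, -0.1725]), np.float64(0.0777869959431123))Traceback (most recent call last):
  File "m1.py", line 8, in <module>
    for cs in(["top"],["scene"],["top","scene"]): print("tray",cs,fit([(c,tr[c],T) for c in cs],[.541,-.257,-.17]))
                                                                  ~~~^^^^^^^^^^^^^^^^^^^^^^^^^^^^^^^^^^^^^^^^^^^^^
  File "h.py", line 23, in fit
    b=minimize(f,x0,method="Nelder-Mead",options=dict(initial_simplex=np.array([x0]+[np.array(x0)+d for d in np.diag([.012,.012,.1])]),xatol=1e-4,fatol=1e-4))
    res = _minimize_neldermead(fun, x0, args, callback, bounds=bounds,
                               **options)
    fxcc = func(xcc)
    fx = function(np.copy(x), *(wrapper_args + args))
  File "h.py", line 22, in f
    return sum(np.abs(hullmask(c,world(P,x))-m).sum()/m.sum() for c,m,P in items)
  File "h.py", line 22, in <genexpr>
    return sum(np.abs(hullmask(c,world(P,x))-m).sum()/m.sum() for c,m,P in items)
                      ~~~~~~~~^^^^^^^^^^^^^^
  File "h.py", line 14, in hullmask
    uv=np.array([proj(cam,p) for p in P]); m=np.zeros((shape[0]*s,shape[1]*s),np.uint8)
                 ~~~~^^^^^^^
  File "h.py", line 10, in proj
    m=camera_model(cam); T=np.array(m["camera_from_world"]); c=T[:3,:3]@np.array(p)+T[:3,3]
ValueError: time passes only in moves, steps and waits
```

```bash
sed -i 's/^from cell import \*/from cell import *\nimport functools\ncamera_model=functools.lru_cache(None)(camera_model)/' h.py
sed -i 's/^rd=/v=[(np.nonzero(tr["scene"])[k].min(),np.nonzero(tr["scene"])[k].max()) for k in(0,1)]; print("scene rows,cols",v, "pred",[proj("scene",p).round() for p in world(T,[.5426,-.2582,-.1717])])\nrd=/' m1.py; python3 m1.py
```

```text
tray ['top'] (array([ 0.5426, -0.2582, -0.1717]), np.float64(0.05185625917945089))
tray ['scene'] (array([ 0.5691, -0.2637, -0.1725]), np.float64(0.0777869959431123))
tray ['top', 'scene'] (array([ 0.5467, -0.2594, -0.175 ]), np.float64(0.16520910956687476))
scene rows,cols [(np.int64(259), np.int64(394)), (np.int64(197), np.int64(281))] pred [array([200., 286.]), array([196., 270.]), array([249., 274.]), array([247., 258.]), array([219., 375.]), array([216., 360.]), array([276., 358.]), array([275., 344.]), array([216., 360.]), array([216., 360.]), array([275., 344.]), array([275., 344.]), array([220., 381.]), array([220., 381.]), array([281., 364.]), array([281., 364.])]
handle ['top'] [np.float64(128.0)] (array([ 0.5999, -0.0187, -0.091 ]), np.float64(0.464031862745098))
handle ['scene'] [np.float64(257.0)] (array([ 0.5903, -0.0187, -0.1319]), np.float64(0.42470435645075155))
handle ['top', 'scene'] [np.float64(128.0), np.float64(257.0)] (array([ 0.5935, -0.0169, -0.0891]), np.float64(0.9302923771648737))
pan 915.0 (array([ 0.6009, -0.0194, -0.0687]), np.float64(0.08421300760741454))
mat 1057.0 (array([ 0.5856, -0.0106, -0.0574]), np.float64(2.3573339269482627))
bowl 4182.0 (array([0.5328, 0.2572, 0.0667]), np.float64(0.04012152924297409))
plunger 162 [0.382  0.2249 0.097 ]
ball 0.07934522025098403 -0.01691875707008761
ball 0.08974616689208068 0.032186147832539924
ball 0.0036773611188285205 0.030235580132883782
ball 0.03530141754159569 -0.02108822722288886
ball 0.02921344443749161 0.012514908071632467
ball 0.00018014112104014924 -0.020648513218720715
```

```bash
sed -i 's/box(.104,.15,.059,.055,.055)/box(.104,.15,.059,0,.055)/; s/(0,170,60),(6,255,255)/(0,110,40),(8,255,255)/; s/(174,170,60)/(170,110,40)/; s/\[...,2\]<45/[...,2]<75/' m1.py
cat >> m1.py <<'E'
for c in I: 
    v,u=np.nonzero(rd[c]); print(c,"red",u.min(),u.max(),v.min(),v.max(),"pred",[proj(c,p).round() for p in world(Hd,[.598,-.019,-.08])])
cv2.imwrite("pics/crop.png",cv2.resize(np.hstack([I["top"][160:280,270:430],I["scene"][200:320,280:440]]),None,fx=2.5,fy=2.5,interpolation=cv2.INTER_NEAREST))
E
python3 m1.py
```

```text
tray ['top'] (array([ 0.5451, -0.2592, -0.179 ]), np.float64(0.05557949806494495))
tray ['scene'] (array([ 0.542 , -0.2586, -0.1752]), np.float64(0.015360864323820724))
tray ['top', 'scene'] (array([ 0.5424, -0.2587, -0.176 ]), np.float64(0.07277493074129525))
scene rows,cols [(np.int64(259), np.int64(394)), (np.int64(197), np.int64(281))] pred [array([200., 286.]), array([196., 270.]), array([249., 274.]), array([247., 258.]), array([219., 375.]), array([216., 360.]), array([276., 358.]), array([275., 344.]), array([219., 375.]), array([216., 360.]), array([276., 358.]), array([275., 344.]), array([224., 395.]), array([220., 381.]), array([282., 378.]), array([281., 364.])]
handle ['top'] [np.float64(192.0)] (array([ 0.598 , -0.0192, -0.0958]), np.float64(0.15637254901960787))
handle ['scene'] [np.float64(305.0)] (array([ 0.5939, -0.0206, -0.1129]), np.float64(0.27875281260045))
handle ['top', 'scene'] [np.float64(192.0), np.float64(305.0)] (array([ 0.5957, -0.0199, -0.1088]), np.float64(0.437076435765563))
pan 915.0 (array([ 0.6009, -0.0194, -0.0687]), np.float64(0.0842130076074145
[... 176 characters left out ...]
[0.382  0.2249 0.097 ]
ball 0.08375771209917846 -0.016791678286084095
ball 0.09411078285876627 0.032323342861972026
ball 0.00804391953580488 0.030288870121572532
ball 0.03971799501362284 -0.021004083475859484
ball 0.03359726608624022 0.012593100863541656
ball 0.004596306617876185 -0.020598608388330695
top red 313 321 217 244 pred [array([319., 245.]), array([319., 244.]), array([313., 244.]), array([313., 244.]), array([322., 217.]), array([322., 216.]), array([316., 216.]), array([316., 215.])]
scene red 313 339 232 261 pred [array([317., 240.]), array([317., 234.]), array([324., 238.]), array([324., 232.]), array([333., 266.]), array([333., 259.]), array([340., 263.]), array([340., 257.])]
```

View pics/crop.png

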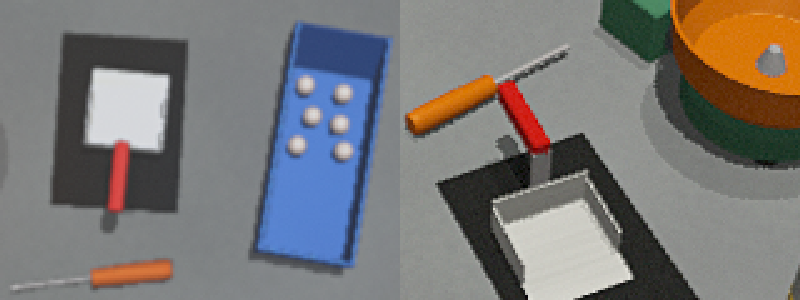

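Crop: the scoop lies flat on the mat with its handle toward the robot, and the balls are clear of the tray's near half. Poses agree between cameras to a few mm, so I start moving.

Request:
move_arm(
  motion=[
    {"tx": 0.58, "ty": -0.936, "rz": 0.17},
    {"tx": 0.58, "ty": -0.936, "rz": 0.17},
    {"tx": 0.58, "ty": -0.936, "rz": 0.17},
    {"tx": 0.58, "ty": -0.936, "rz": 0.17},
    {"tx": 0.58, "ty": -0.936, "rz": 0.17},
    {"tx": 0.58, "ty": -0.936, "rz": 0.17},
    {"tx": 0.58, "ty": -0.936, "rz": 0.17},
    {"tx": 0.58, "ty": -0.936, "rz": 0.17},
    {"tx": 0.58, "ty": -0.936, "rz": 0.17},
    {"tx": 0.58, "ty": -0.936, "rz": 0.17},
    {"tx": 0.58, "ty": -0.936, "rz": 0.17},
    {"tx": 0.58, "ty": -0.936, "rz": 0.17},
  ],
  gripper=60,
  grip_force=60,
)

```text
invalid input at $.motion[0]: expected keys tx, ty, tz, rx, ry, rz
```

Request:
move_arm(
  motion=[
    {"tx": 0.58, "ty": -0.936, "tz": 0, "rx": 0, "ry": 0, "rz": 0.17},
    {"tx": 0.58, "ty": -0.936, "tz": 0, "rx": 0, "ry": 0, "rz": 0.17},
    {"tx": 0.58, "ty": -0.936, "tz": 0, "rx": 0, "ry": 0, "rz": 0.17},
    {"tx": 0.58, "ty": -0.936, "tz": 0, "rx": 0, "ry": 0, "rz": 0.17},
    {"tx": 0.58, "ty": -0.936, "tz": 0, "rx": 0, "ry": 0, "rz": 0.17},
    {"tx": 0.58, "ty": -0.936, "tz": 0, "rx": 0, "ry": 0, "rz": 0.17},
    {"tx": 0.58, "ty": -0.936, "tz": 0, "rx": 0, "ry": 0, "rz": 0.17},
    {"tx": 0.58, "ty": -0.936, "tz": 0, "rx": 0, "ry": 0, "rz": 0.17},
    {"tx": 0.58, "ty": -0.936, "tz": 0, "rx": 0, "ry": 0, "rz": 0.17},
    {"tx": 0.58, "ty": -0.936, "tz": 0, "rx": 0, "ry": 0, "rz": 0.17},
    {"tx": 0.58, "ty": -0.936, "tz": 0, "rx": 0, "ry": 0, "rz": 0.17},
    {"tx": 0.58, "ty": -0.936, "tz": 0, "rx": 0, "ry": 0, "rz": 0.17},
  ],
  gripper=60,
  grip_force=60,
)

```text
time: 3.1
position: [0.5154, -0.013, 0.239]
tool_rot: [0.141, 3.138, 0.0]
force: [-0.2, 0.2, 0.2]
finger_gap: 0.0603
finger_force: 0.0
```

Request:
move_arm(
  motion=[
    {"tx": -0.05, "ty": 0.03, "tz": -0.75, "rx": 0, "ry": 0, "rz": 0},
    {"tx": 0, "ty": 0, "tz": -0.75, "rx": 0, "ry": 0, "rz": 0},
    {"tx": 0, "ty": 0, "tz": -0.75, "rx": 0, "ry": 0, "rz": 0},
    {"tx": 0, "ty": 0, "tz": -0.75, "rx": 0, "ry": 0, "rz": 0},
    {"tx": 0, "ty": 0, "tz": -0.2, "rx": 0, "ry": 0, "rz": 0},
    {"tx": 0, "ty": 0, "tz": -0.18, "rx": 0, "ry": 0, "rz": 0},
    {"tx": 0, "ty": 0, "tz": 0, "rx": 0, "ry": 0, "rz": 0},
  ],
)

```text
time: 3.98
position: [0.5125, -0.0098, 0.0703]
tool_rot: [0.141, 3.137, -0.0]
force: [0.3, 1.1, -0.1]
finger_gap: 0.0597
finger_force: 0.0
```

```bash
python3 - <<'E'
from h import *
c={k:grab_frame(k) for k in("top","scene")}
cv2.imwrite("pics/c2.png",cv2.resize(np.hstack([c["top"][160:280,250:410],c["scene"][190:310,260:420]]),None,fx=2.5,fy=2.5))
E
```

```text
(no output)
```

View pics/c2.png

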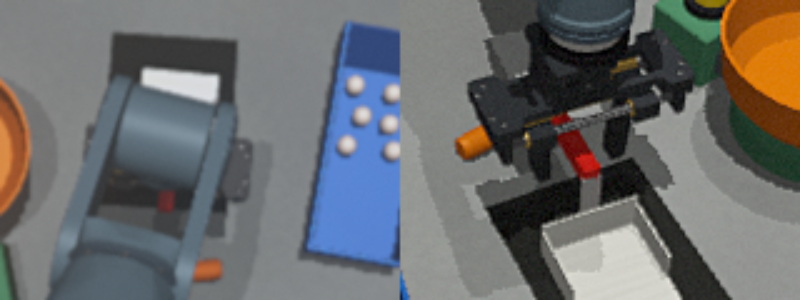

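The fingers straddle the handle well. Closing.

Request:
move_arm(
  motion=[
    {"tx": 0, "ty": 0, "tz": 0, "rx": 0, "ry": 0, "rz": 0},
    {"tx": 0, "ty": 0, "tz": 0, "rx": 0, "ry": 0, "rz": 0},
    {"tx": 0, "ty": 0, "tz": 0, "rx": 0, "ry": 0, "rz": 0},
    {"tx": 0, "ty": 0, "tz": 0, "rx": 0, "ry": 0, "rz": 0},
    {"tx": 0, "ty": 0, "tz": 0, "rx": 0, "ry": 0, "rz": 0},
    {"tx": 0, "ty": 0, "tz": 0, "rx": 0, "ry": 0, "rz": 0},
    {"tx": 0, "ty": 0, "tz": 0, "rx": 0, "ry": 0, "rz": 0},
  ],
  gripper=0,
  grip_force=60,
)

```text
time: 4.95
position: [0.5121, -0.0098, 0.0697]
tool_rot: [0.141, 3.138, -0.0]
force: [0.7, 0.3, 0.9]
finger_gap: 0.0172
finger_force: 59.9
```

```bash
python3 - <<'E'
from h import *
s=read_state(); print(s["position"],s["finger_gap"],s["finger_force"],s["force"])
sc=grab_frame("scene"); cv2.imwrite("pics/grip.png",sc)
for n,z in(("scoop_lip",.003),("scoop",.003)): print(n,[(at("scene",d["position"],z)[:2].round(4),round(d["confidence"],2)) for d in tip_of("scene",n)])
H=cv2.cvtColor(sc,cv2.COLOR_BGR2HSV)
pn=biggest(roi((H[...,2]>115)&(H[...,1]<45),"scene",(.61,-.02,.02),48))
Pn=np.vstack([box(-.05,.05,.048,.003,.003),box(-.05,.02,.048,.035,.035),box(-.05,-.049,.048,.043,.043)])
print(pn.sum(),hullmask("scene",world(Pn,[.598,-.019,-.09])).sum(),fit([("scene",pn,Pn)],[.598,-.019,-.09]))
E
```

```text
[ 0.51205349 -0.0097523   0.0697263 ] 0.017161282994195094 59.87074412405491 [0.68876968 0.32673024 0.9028574 ]
scoop_lip [(array([ 0.6523, -0.0269]), 0.95), (array([ 0.2793, -0.2548]), 0.72)]
scoop [(array([ 0.2456, -0.2787]), 0.95), (array([ 0.5929, -0.0169]), 0.58), (array([0.1629, 0.29  ]), 0.56)]
4064.0 2117.4666666666662 (array([ 0.59554997, -0.01227841, -0.18277322]), np.float64(0.5254699320673151))
```

Request:
move_arm(
  motion=[
    {"tx": 0, "ty": 0, "tz": 0.2, "rx": 0, "ry": 0, "rz": 0},
    {"tx": 0, "ty": 0, "tz": 0.7, "rx": 0, "ry": 0, "rz": 0},
    {"tx": 0, "ty": 0, "tz": 0.8, "rx": 0, "ry": 0, "rz": 0},
    {"tx": 0, "ty": 0, "tz": 0.7, "rx": 0, "ry": 0, "rz": 0},
    {"tx": -0.298, "ty": -0.556, "tz": 0, "rx": 0, "ry": 0, "rz": -0.1075},
    {"tx": -0.298, "ty": -0.556, "tz": 0, "rx": 0, "ry": 0, "rz": -0.1075},
    {"tx": -0.298, "ty": -0.556, "tz": 0, "rx": 0, "ry": 0, "rz": -0.1075},
    {"tx": -0.298, "ty": -0.556, "tz": 0, "rx": 0, "ry": 0, "rz": -0.1075},
    {"tx": -0.298, "ty": -0.556, "tz": 0, "rx": 0, "ry": 0, "rz": -0.1075},
    {"tx": -0.298, "ty": -0.556, "tz": 0, "rx": 0, "ry": 0, "rz": -0.1075},
    {"tx": -0.298, "ty": -0.556, "tz": 0, "rx": 0, "ry": 0, "rz": -0.1075},
    {"tx": -0.298, "ty": -0.556, "tz": 0, "rx": 0, "ry": 0, "rz": -0.1075},
  ],
)

```text
time: 6.6
position: [0.3921, -0.2328, 0.1901]
tool_rot: [0.276, 3.129, -0.0]
force: [0.2, 1.4, -1.6]
finger_gap: 0.017
finger_force: 59.9
```

Request:
move_arm(
  motion=[
    {"tx": 0, "ty": 0, "tz": -0.4, "rx": 0, "ry": 0, "rz": 0},
    {"tx": 0, "ty": 0, "tz": -0.4, "rx": 0, "ry": 0, "rz": 0},
    {"tx": 0, "ty": 0, "tz": 0, "rx": 0, "ry": 0, "rz": 0},
  ],
)

```text
time: 6.98
position: [0.3917, -0.2312, 0.1487]
tool_rot: [-0.276, -3.127, -0.004]
force: [-0.6, 0.1, -1.5]
finger_gap: 0.0176
finger_force: 59.9
```

```bash
python3 - <<'E'
from h import *
c={k:grab_frame(k) for k in("top","scene")}
a=c["top"][150:300,330:470]; b=c["scene"][190:410,150:330]
cv2.imwrite("pics/c3.png",np.hstack([cv2.resize(a,(400,430)),cv2.resize(b,(352,430))]))
print(read_state()["position"],read_state()["tool_rot"])
for n in("scoop_lip","scoop_grip"):
  for k in c: print(n,k,[(np.round(d["position"]),round(d["confidence"],2)) for d in tip_of(k,n)])
E
```

```text
[ 0.39292479 -0.23214571  0.15033827] [ 2.75566549e-01  3.12933399e+00 -1.98407965e-04]
scoop_lip top [(array([402., 226.]), 0.94), (array([397., 307.]), 0.86)]
scoop_lip scene [(array([200., 248.]), 0.86), (array([228., 276.]), 0.64), (array([232., 300.]), 0.61), (array([345., 154.]), 0.56)]
scoop_grip top [(array([427., 347.]), 0.94), (array([205., 317.]), 0.88), (array([396., 266.]), 0.69)]
scoop_grip scene [(array([153., 200.]), 0.89), (array([215., 221.]), 0.64), (array([383., 152.]), 0.59)]
```

View pics/c3.png

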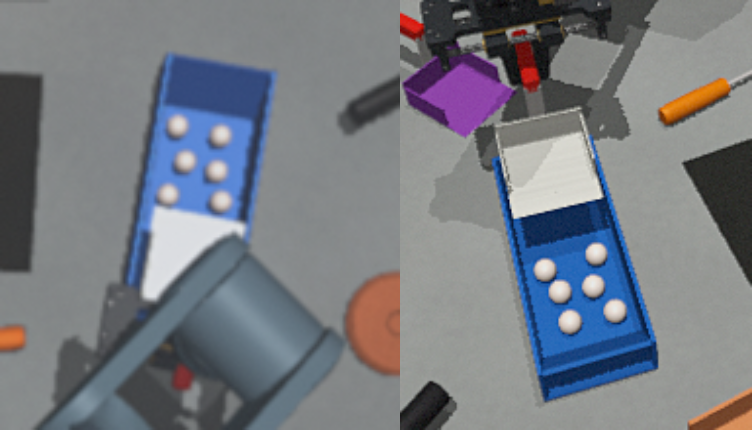

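Crop: the pan hovers over the tray's empty half, with lip corners at about (206,301) and (255,288) in the scene image. I check these against prediction.

```bash
python3 - <<'E'
from h import *
t=np.array([.3929,-.2321]); y=-.1758; u=np.array([np.cos(y),np.sin(y)]); v=np.array([-u[1],u[0]])
for L in(.135,.137,.140):
  print(L,[proj("scene",[*(t+L*u+s*.048*v),.0836]).round(1) for s in(-1,1)], proj("top",[*(t+L*u),.0836]).round(1))
print([at("scene",p,.0836).round(4) for p in((206.2,300.9),(254.8,288.2))])
I=grab_frame("scene"); H=cv2.cvtColor(I,cv2.COLOR_BGR2HSV)
m=biggest((H[...,2]>100)&(H[...,1]<60)&(hullmask("scene",world(box(-.05,.06,.06,.0836,.11),[*(t+.087*u),y]))>0))
Pn=np.vstack([box(-.05,.05,.048,0,0),box(-.05,.02,.048,.032,.032),box(-.05,-.049,.048,.04,.04)])+[0,0,.0836]
f,e=fit([("scene",m,Pn)],[*(t+.087*u),y]); d=f[:2]-t; print(f,e,"along",d@u,"side",d@v)
E
```

```text
0.135 [array([208.2, 301.8]), array([253.8, 290.5])] [399.7 223.9]
0.137 [array([208.3, 302.6]), array([254. , 291.3])] [399.8 223.3]
0.14 [array([208.6, 303.7]), array([254.3, 292.3])] [399.9 222.3]
[array([ 0.5133, -0.3057,  0.0836]), array([ 0.5295, -0.204 ,  0.0836])]
[ 0.48324957 -0.24169617  0.04843583] 0.2410523703152147 along 0.09063533946670248 side 0.006353500494750197
```

Request:
move_arm(
  motion=[
    {"tx": 0, "ty": 0, "tz": -0.35, "rx": 0, "ry": 0, "rz": 0},
    {"tx": 0, "ty": 0, "tz": -0.35, "rx": 0, "ry": 0, "rz": 0},
    {"tx": 0, "ty": 0, "tz": -0.35, "rx": 0, "ry": 0, "rz": 0},
    {"tx": 0, "ty": 0, "tz": -0.25, "rx": 0, "ry": 0, "rz": 0},
    {"tx": 0, "ty": 0, "tz": -0.15, "rx": 0, "ry": 0, "rz": 0},
    {"tx": 0, "ty": 0, "tz": -0.1, "rx": 0, "ry": 0, "rz": 0},
    {"tx": 0, "ty": 0, "tz": 0, "rx": 0, "ry": 0, "rz": 0},
  ],
)

```text
time: 8.2
position: [0.3928, -0.2321, 0.0722]
tool_rot: [-0.276, -3.129, -0.0]
force: [-0.7, -0.1, -2.4]
finger_gap: 0.0172
finger_force: 59.9
```

Request:
move_arm(
  motion=[
    {"tx": 0, "ty": 0, "tz": -0.02, "rx": 0, "ry": 0, "rz": 0},
    {"tx": 0.236, "ty": -0.042, "tz": 0, "rx": 0, "ry": 0, "rz": 0},
    {"tx": 0.236, "ty": -0.042, "tz": 0, "rx": 0, "ry": 0, "rz": 0},
    {"tx": 0.236, "ty": -0.042, "tz": 0, "rx": 0, "ry": 0, "rz": 0},
    {"tx": 0.236, "ty": -0.042, "tz": 0, "rx": 0, "ry": 0, "rz": 0},
    {"tx": 0.236, "ty": -0.042, "tz": 0, "rx": 0, "ry": 0, "rz": 0},
    {"tx": 0.236, "ty": -0.042, "tz": 0, "rx": 0, "ry": 0, "rz": 0},
    {"tx": 0.236, "ty": -0.042, "tz": 0, "rx": 0, "ry": 0, "rz": 0},
  ],
)

```text
time: 9.2
position: [0.4762, -0.2469, 0.0711]
tool_rot: [-0.276, -3.129, -0.0]
force: [-0.5, 0.7, -0.7]
finger_gap: 0.0173
finger_force: 59.9
```

```bash
python3 - <<'E'
from h import *
c={k:grab_frame(k) for k in("top","scene")}
s=read_state(); print(s["position"],s["tool_rot"],s["force"],s["ft_torque"])
a=c["top"][150:300,330:470]; b=c["scene"][190:410,150:330]
cv2.imwrite("pics/c4.png",np.hstack([cv2.resize(a,(400,430)),cv2.resize(b,(352,430))]))
E
```

```text
[ 0.4766878  -0.24722699  0.07135669] [ 2.75106187e-01  3.12854463e+00 -7.57237780e-04] [-0.15701474 -0.05044348 -1.13029206] [-0.02146515  0.09663269  0.00156621]
```

View pics/c4.png

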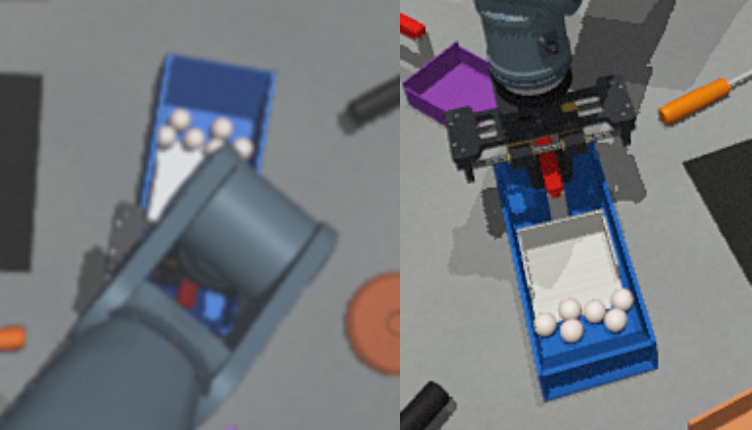

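Crop: the row of balls is pushed ahead of the lip and some are starting to ride on it. I keep pushing toward the sloped wall.

Request:
move_arm(
  motion=[
    {"tx": 0.16, "ty": -0.028, "tz": 0, "rx": 0, "ry": 0, "rz": 0},
    {"tx": 0.16, "ty": -0.028, "tz": 0, "rx": 0, "ry": 0, "rz": 0},
    {"tx": 0.16, "ty": -0.028, "tz": 0, "rx": 0, "ry": 0, "rz": 0},
    {"tx": 0.1, "ty": -0.018, "tz": 0, "rx": 0, "ry": 0, "rz": 0},
    {"tx": 0.06, "ty": -0.011, "tz": 0, "rx": 0, "ry": 0, "rz": 0},
    {"tx": 0, "ty": 0, "tz": 0, "rx": 0, "ry": 0, "rz": 0},
  ],
)

```text
time: 10.05
position: [0.5076, -0.2525, 0.0712]
tool_rot: [0.275, 3.129, -0.0]
force: [0.1, 0.1, -1.6]
finger_gap: 0.0174
finger_force: 59.9
```

```bash
python3 - <<'E'
from h import *
c={k:grab_frame(k) for k in("top","scene")}
s=read_state(); print(s["position"],s["tool_rot"],s["force"],s["ft_torque"])
a=c["top"][150:300,330:470]; b=c["scene"][190:410,150:330]
cv2.imwrite("pics/c5.png",np.hstack([cv2.resize(a,(400,430)),cv2.resize(b,(352,430))]))
E
```

```text
[ 0.50741828 -0.25240445  0.07117568] [2.75748928e-01 3.12933378e+00 6.69046081e-05] [-0.12435972  0.19159816 -1.92361118] [0.02890382 0.00089774 0.03265599]
```

View pics/c5.png

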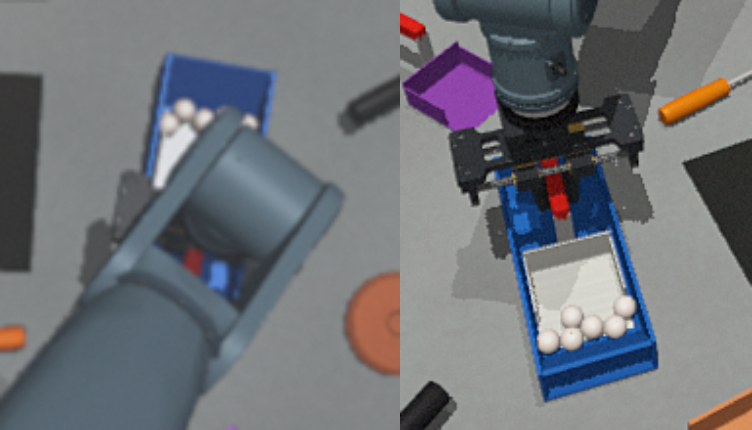

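Crop: all six balls are bunched on the lip against the end wall. I make the last few mm in small steps, watching the force.

Request:
move_arm(
  motion=[
    {"tx": 0.04, "ty": -0.007, "tz": 0, "rx": 0, "ry": 0, "rz": 0},
    {"tx": 0.04, "ty": -0.007, "tz": 0, "rx": 0, "ry": 0, "rz": 0},
    {"tx": 0, "ty": 0, "tz": 0, "rx": 0, "ry": 0, "rz": 0},
  ],
)

```text
time: 10.52
position: [0.5116, -0.2532, 0.0712]
tool_rot: [0.276, 3.129, -0.0]
force: [0.4, -0.3, -2.1]
finger_gap: 0.0173
finger_force: 59.9
```

```bash
cat > plan.py <<'E'
import numpy as np
from scipy.spatial.transform import Rotation as R
# scoop state: TCP at (a along u, z), tilt th nose-up. point p (ahead, below) of tool frame flat
def off(p,th): # vector TCP->point in (along,up)
    a,b=p; return np.array([a*np.cos(th)-b*np.sin(th), a*np.sin(th)+b*np.cos(th)])
def rows(yaw,pt,ths,path):
    "point pt follows path (along, up deltas, cumulative) while tilt goes ths (cumulative list incl. start)"
    u=np.array([np.cos(yaw),np.sin(yaw)])
    for i in range(1,len(ths)):
        d=(np.array(path[i])-off(pt,ths[i]))-(np.array(path[i-1])-off(pt,ths[i-1]))
        k=(ths[i]-ths[i-1])/.1
        print('{"tx": %.3f, "ty": %.3f, "tz": %.3f, "rx": %.3f, "ry": %.3f, "rz": 0},'%(d[0]*u[0]/.05,d[0]*u[1]/.05,d[1]/.05,k*u[1],-k*u[0]))
E
python3 - <<'E'
from plan import *
n=7; th=[.05*i for i in range(n+1)]
# back corner (.035,-.067): advance so lip follows slope, rise .5 mm/row
back=[(.839*.1*np.sin(t)+.1*(1-np.cos(t)),.0006*i) for i,t in enumerate(th)]
rows(-.176,(.035,-.067),th,back)
E
```

```text
{"tx": 0.020, "ty": -0.004, "tz": -0.025, "rx": -0.088, "ry": -0.492, "rz": 0},
{"tx": 0.027, "ty": -0.005, "tz": -0.028, "rx": -0.088, "ry": -0.492, "rz": 0},
{"tx": 0.033, "ty": -0.006, "tz": -0.031, "rx": -0.088, "ry": -0.492, "rz": 0},
{"tx": 0.040, "ty": -0.007, "tz": -0.034, "rx": -0.088, "ry": -0.492, "rz": 0},
{"tx": 0.046, "ty": -0.008, "tz": -0.037, "rx": -0.088, "ry": -0.492, "rz": 0},
{"tx": 0.052, "ty": -0.009, "tz": -0.040, "rx": -0.088, "ry": -0.492, "rz": 0},
{"tx": 0.058, "ty": -0.010, "tz": -0.043, "rx": -0.088, "ry": -0.492, "rz": 0},
```

Request:
move_arm(
  motion=[
    {"tx": 0.03, "ty": -0.005, "tz": 0, "rx": 0, "ry": 0, "rz": 0},
    {"tx": 0.03, "ty": -0.005, "tz": 0, "rx": 0, "ry": 0, "rz": 0},
    {"tx": 0, "ty": 0, "tz": 0, "rx": 0, "ry": 0, "rz": 0},
  ],
)

```text
time: 10.9
position: [0.5133, -0.2536, 0.0711]
tool_rot: [-0.275, -3.127, -0.0]
force: [-6.0, 0.5, 2.5]
finger_gap: 0.0174
finger_force: 59.9
```

Contact with the end wall. Now I tilt the nose up, following the slope.

Request:
move_arm(
  motion=[
    {"tx": 0.01, "ty": -0.002, "tz": -0.02, "rx": -0.088, "ry": -0.492, "rz": 0},
    {"tx": 0.025, "ty": -0.005, "tz": -0.025, "rx": -0.088, "ry": -0.492, "rz": 0},
    {"tx": 0.03, "ty": -0.006, "tz": -0.03, "rx": -0.088, "ry": -0.492, "rz": 0},
    {"tx": 0.04, "ty": -0.007, "tz": -0.03, "rx": -0.088, "ry": -0.492, "rz": 0},
    {"tx": 0.045, "ty": -0.008, "tz": -0.035, "rx": -0.088, "ry": -0.492, "rz": 0},
    {"tx": 0.05, "ty": -0.009, "tz": -0.04, "rx": -0.088, "ry": -0.492, "rz": 0},
    {"tx": 0.055, "ty": -0.01, "tz": -0.04, "rx": -0.088, "ry": -0.492, "rz": 0},
    {"tx": 0, "ty": 0, "tz": 0, "rx": 0, "ry": 0, "rz": 0},
  ],
)

```text
time: 11.9
position: [0.5261, -0.2554, 0.0593]
tool_rot: [0.246, 2.784, -0.042]
force: [-0.1, -0.2, -3.1]
finger_gap: 0.0177
finger_force: 59.9
```

```bash
python3 - <<'E'
from h import *
c={k:grab_frame(k) for k in("top","scene")}
s=read_state(); print(s["position"],s["tool_rot"],s["force"],s["ft_torque"])
a=c["top"][150:300,330:470]; b=c["scene"][190:410,150:330]
cv2.imwrite("pics/c6.png",np.hstack([cv2.resize(a,(400,430)),cv2.resize(b,(352,430))]))
E
```

```text
[ 0.52706309 -0.25606259  0.06017512] [ 0.24543805  2.78304414 -0.04371728] [-0.20268153  0.32042078 -2.75853841] [ 0.13660989  0.48685881 -0.02553416]
```

View pics/c6.png

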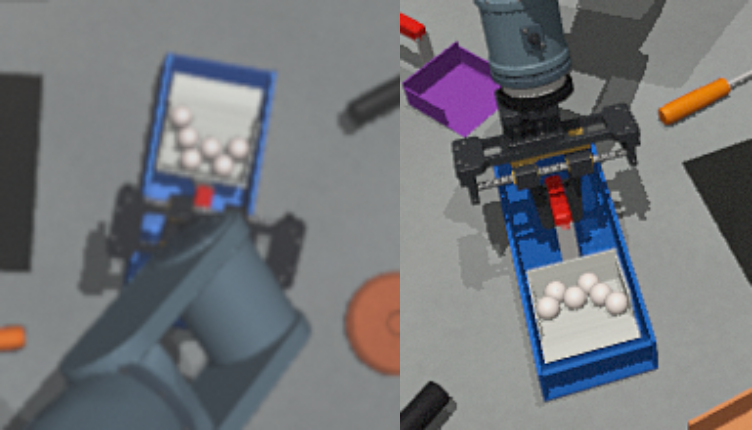

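Crop: all six balls sit at the back of the nose-up pan. Lifting.

Request:
move_arm(
  motion=[
    {"tx": 0, "ty": 0, "tz": 0.2, "rx": 0, "ry": 0, "rz": 0},
    {"tx": 0, "ty": 0, "tz": 0.5, "rx": 0, "ry": 0, "rz": 0},
    {"tx": 0, "ty": 0, "tz": 0.8, "rx": 0, "ry": 0, "rz": 0},
    {"tx": 0, "ty": 0, "tz": 0.8, "rx": 0, "ry": 0, "rz": 0},
    {"tx": 0, "ty": 0, "tz": 0.6, "rx": 0, "ry": 0, "rz": 0},
    {"tx": 0, "ty": 0, "tz": 0.3, "rx": 0, "ry": 0, "rz": 0},
    {"tx": 0, "ty": 0, "tz": 0, "rx": 0, "ry": 0, "rz": 0},
  ],
)

```text
time: 12.88
position: [0.5276, -0.2564, 0.2215]
tool_rot: [0.245, 2.78, -0.046]
force: [-0.8, -0.8, -3.7]
finger_gap: 0.0175
finger_force: 59.9
```

Request:
move_arm(
  motion=[
    {"tx": -0.039, "ty": 0.12, "tz": 0, "rx": 0, "ry": 0, "rz": 0.085},
    {"tx": -0.09, "ty": 0.28, "tz": 0, "rx": 0, "ry": 0, "rz": 0.2},
    {"tx": -0.129, "ty": 0.402, "tz": 0, "rx": 0, "ry": 0, "rz": 0.285},
    {"tx": -0.129, "ty": 0.402, "tz": 0, "rx": 0, "ry": 0, "rz": 0.285},
    {"tx": -0.129, "ty": 0.402, "tz": 0, "rx": 0, "ry": 0, "rz": 0.285},
    {"tx": -0.129, "ty": 0.402, "tz": 0, "rx": 0, "ry": 0, "rz": 0.285},
    {"tx": -0.129, "ty": 0.402, "tz": 0, "rx": 0, "ry": 0, "rz": 0.285},
    {"tx": -0.129, "ty": 0.402, "tz": 0, "rx": 0, "ry": 0, "rz": 0.285},
    {"tx": -0.129, "ty": 0.402, "tz": 0, "rx": 0, "ry": 0, "rz": 0.285},
    {"tx": -0.129, "ty": 0.402, "tz": 0, "rx": 0, "ry": 0, "rz": 0.285},
    {"tx": -0.129, "ty": 0.402, "tz": 0, "rx": 0, "ry": 0, "rz": 0.285},
    {"tx": -0.129, "ty": 0.402, "tz": 0, "rx": 0, "ry": 0, "rz": 0.285},
  ],
)

```text
time: 14.38
position: [0.4557, -0.0337, 0.2202]
tool_rot: [-0.195, 2.785, 0.034]
force: [0.8, 0.7, -3.1]
finger_gap: 0.0174
finger_force: 59.9
```

Request:
move_arm(
  motion=[
    {"tx": -0.129, "ty": 0.402, "tz": 0, "rx": 0, "ry": 0, "rz": 0.285},
    {"tx": -0.129, "ty": 0.402, "tz": 0, "rx": 0, "ry": 0, "rz": 0.285},
    {"tx": -0.129, "ty": 0.402, "tz": 0, "rx": 0, "ry": 0, "rz": 0.285},
    {"tx": -0.129, "ty": 0.402, "tz": 0, "rx": 0, "ry": 0, "rz": 0.285},
    {"tx": -0.129, "ty": 0.402, "tz": 0, "rx": 0, "ry": 0, "rz": 0.285},
    {"tx": -0.129, "ty": 0.402, "tz": 0, "rx": 0, "ry": 0, "rz": 0.285},
    {"tx": -0.129, "ty": 0.402, "tz": 0, "rx": 0, "ry": 0, "rz": 0.285},
    {"tx": -0.129, "ty": 0.402, "tz": 0, "rx": 0, "ry": 0, "rz": 0.285},
    {"tx": -0.129, "ty": 0.402, "tz": 0, "rx": 0, "ry": 0, "rz": 0.285},
    {"tx": -0.129, "ty": 0.402, "tz": 0, "rx": 0, "ry": 0, "rz": 0.285},
    {"tx": -0.09, "ty": 0.28, "tz": 0, "rx": 0, "ry": 0, "rz": 0.2},
    {"tx": -0.039, "ty": 0.12, "tz": 0, "rx": 0, "ry": 0, "rz": 0.085},
  ],
)

```text
time: 15.88
position: [0.3845, 0.187, 0.2202]
tool_rot: [-0.629, 2.727, 0.111]
force: [-0.1, -0.5, -2.8]
finger_gap: 0.0172
finger_force: 59.9
```

```bash
python3 - <<'E'
from h import *
from scipy.spatial.transform import Rotation as R
c={k:grab_frame(k) for k in("top","scene")}
s=read_state(); M=R.from_rotvec(s["tool_rot"]).as_matrix(); z=M[:,2]; y=M[:,1]*np.sign(M[1,1])
u=np.array([y[1],-y[0]]); th=np.arctan2(z[:2]@u,-z[2]); print(s["time"],s["position"],"yaw",np.arctan2(u[1],u[0]),"tilt",th,s["force"])
a=c["top"][150:330,190:370]; b=c["scene"][100:300,290:490]
cv2.imwrite("pics/c7.png",np.hstack([cv2.resize(a,(400,400)),cv2.resize(b,(400,400))]))
from plan import off
lip=s["position"][:2]+u*off((.135,-.067),th)[0]; print("lip",lip,s["position"][2]+off((.135,-.067),th)[1], "rel bowl along/side",(lip-[.533,.258])@u,(lip-[.533,.258])@np.array([-u[1],u[0]]))
E
```

```text
15.975 [0.38480399 0.18659726 0.22017713] yaw 0.45268489194123757 tilt 0.3497932908093802 [-0.01721531  0.05056981 -3.18676031]
lip [0.51950296 0.2521109 ] 0.20349940305600894 rel bowl along/side -0.014713342076945872 0.0006074311683824775
```

View pics/c7.png

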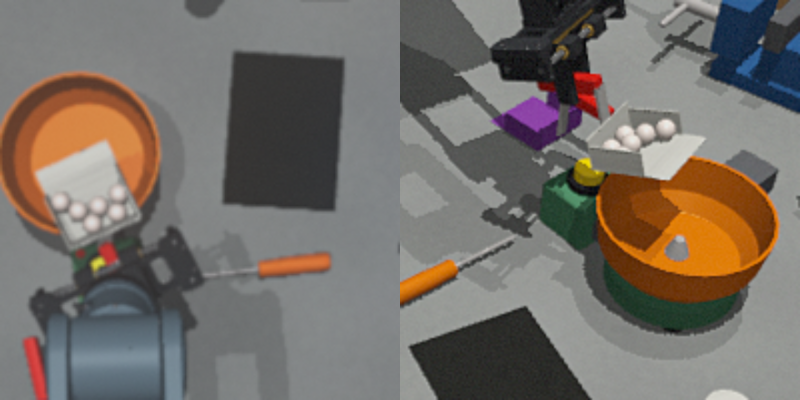

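Crop: six balls still in the pan, and the lip is over the bowl near its centre. Planning the slow pour.

```bash
python3 - <<'E'
from plan import *
P=(.135,-.067); y=.4527
th=[.35-.05*i for i in range(7)]; rows(y,P,th,[(0,.2035-.0535*i/6) for i in range(7)]); print()
th=[.05-.025*i for i in range(17)]; rows(y,P,th,[(0,.15-.01*i/16) for i in range(17)]); print()
th=[-.35-.05*i for i in range(9)]; rows(y,P,th,[(0,.14) for i in range(9)])
E
```

```text
{"tx": 0.018, "ty": 0.009, "tz": -0.029, "rx": -0.219, "ry": 0.450, "rz": 0},
{"tx": 0.025, "ty": 0.012, "tz": -0.030, "rx": -0.219, "ry": 0.450, "rz": 0},
{"tx": 0.032, "ty": 0.015, "tz": -0.032, "rx": -0.219, "ry": 0.450, "rz": 0},
{"tx": 0.038, "ty": 0.019, "tz": -0.034, "rx": -0.219, "ry": 0.450, "rz": 0},
{"tx": 0.045, "ty": 0.022, "tz": -0.036, "rx": -0.219, "ry": 0.450, "rz": 0},
{"tx": 0.051, "ty": 0.025, "tz": -0.039, "rx": -0.219, "ry": 0.450, "rz": 0},

{"tx": 0.028, "ty": 0.014, "tz": 0.056, "rx": -0.109, "ry": 0.225, "rz": 0},
{"tx": 0.029, "ty": 0.014, "tz": 0.055, "rx": -0.109, "ry": 0.225, "rz": 0},
{"tx": 0.031, "ty": 0.015, "tz": 0.055, "rx": -0.109, "ry": 0.225, "rz": 0},
{"tx": 0.032, "ty": 0.016, "tz": 0.054, "rx": -0.109, "ry": 0.225, "rz": 0},
{"tx": 0.034, "ty": 0.016, "tz": 0.053, "rx": -0.109, "ry": 0.225, "rz": 0},
{"tx": 0.035, "ty": 0.017, "tz": 0.052, "rx": -0.109, "ry": 0.225, "rz": 0},
{"tx": 0.037, "ty": 0.018, "tz": 0.051, "rx": -0.109, "ry": 0.225, "rz": 0},
{"tx": 0.038, "ty": 0.019, "tz": 0.050, "rx": -0.109, "ry": 0.225, "rz": 0},
{"tx": 0.040, "
[... 517 characters left out ...]
": 0},
{"tx": 0.049, "ty": 0.024, "tz": 0.040, "rx": -0.109, "ry": 0.225, "rz": 0},

{"tx": 0.101, "ty": 0.049, "tz": 0.101, "rx": -0.219, "ry": 0.450, "rz": 0},
{"tx": 0.105, "ty": 0.051, "tz": 0.095, "rx": -0.219, "ry": 0.450, "rz": 0},
{"tx": 0.109, "ty": 0.053, "tz": 0.089, "rx": -0.219, "ry": 0.450, "rz": 0},
{"tx": 0.113, "ty": 0.055, "tz": 0.083, "rx": -0.219, "ry": 0.450, "rz": 0},
{"tx": 0.117, "ty": 0.057, "tz": 0.077, "rx": -0.219, "ry": 0.450, "rz": 0},
{"tx": 0.120, "ty": 0.058, "tz": 0.070, "rx": -0.219, "ry": 0.450, "rz": 0},
{"tx": 0.123, "ty": 0.060, "tz": 0.064, "rx": -0.219, "ry": 0.450, "rz": 0},
{"tx": 0.126, "ty": 0.061, "tz": 0.057, "rx": -0.219, "ry": 0.450, "rz": 0},
```

Request:
move_arm(
  motion=[
    {"tx": 0.02, "ty": 0.01, "tz": -0.03, "rx": -0.22, "ry": 0.45, "rz": 0},
    {"tx": 0.025, "ty": 0.012, "tz": -0.03, "rx": -0.22, "ry": 0.45, "rz": 0},
    {"tx": 0.03, "ty": 0.015, "tz": -0.03, "rx": -0.22, "ry": 0.45, "rz": 0},
    {"tx": 0.04, "ty": 0.019, "tz": -0.035, "rx": -0.22, "ry": 0.45, "rz": 0},
    {"tx": 0.045, "ty": 0.022, "tz": -0.035, "rx": -0.22, "ry": 0.45, "rz": 0},
    {"tx": 0.05, "ty": 0.025, "tz": -0.04, "rx": -0.22, "ry": 0.45, "rz": 0},
    {"tx": 0.028, "ty": 0.014, "tz": 0.056, "rx": -0.11, "ry": 0.225, "rz": 0},
    {"tx": 0.029, "ty": 0.014, "tz": 0.055, "rx": -0.11, "ry": 0.225, "rz": 0},
    {"tx": 0.031, "ty": 0.015, "tz": 0.055, "rx": -0.11, "ry": 0.225, "rz": 0},
    {"tx": 0.032, "ty": 0.016, "tz": 0.054, "rx": -0.11, "ry": 0.225, "rz": 0},
    {"tx": 0.034, "ty": 0.016, "tz": 0.053, "rx": -0.11, "ry": 0.225, "rz": 0},
    {"tx": 0.035, "ty": 0.017, "tz": 0.052, "rx": -0.11, "ry": 0.225, "rz": 0},
  ],
)

```text
time: 17.48
position: [0.4054, 0.1958, 0.2267]
tool_rot: [0.681, -2.965, 0.038]
force: [0.7, 0.7, -2.0]
finger_gap: 0.0172
finger_force: 59.9
```

Request:
move_arm(
  motion=[
    {"tx": 0.037, "ty": 0.018, "tz": 0.051, "rx": -0.11, "ry": 0.225, "rz": 0},
    {"tx": 0.038, "ty": 0.019, "tz": 0.05, "rx": -0.11, "ry": 0.225, "rz": 0},
    {"tx": 0.04, "ty": 0.019, "tz": 0.049, "rx": -0.11, "ry": 0.225, "rz": 0},
    {"tx": 0.041, "ty": 0.02, "tz": 0.048, "rx": -0.11, "ry": 0.225, "rz": 0},
    {"tx": 0.042, "ty": 0.021, "tz": 0.046, "rx": -0.11, "ry": 0.225, "rz": 0},
    {"tx": 0.044, "ty": 0.021, "tz": 0.045, "rx": -0.11, "ry": 0.225, "rz": 0},
    {"tx": 0.045, "ty": 0.022, "tz": 0.044, "rx": -0.11, "ry": 0.225, "rz": 0},
    {"tx": 0.046, "ty": 0.022, "tz": 0.043, "rx": -0.11, "ry": 0.225, "rz": 0},
    {"tx": 0.047, "ty": 0.023, "tz": 0.041, "rx": -0.11, "ry": 0.225, "rz": 0},
    {"tx": 0.049, "ty": 0.024, "tz": 0.04, "rx": -0.11, "ry": 0.225, "rz": 0},
  ],
)

```text
time: 18.73
position: [0.4268, 0.2063, 0.2494]
tool_rot: [0.626, -2.725, 0.115]
force: [-0.3, -1.1, -1.3]
finger_gap: 0.0172
finger_force: 59.9
```

Request:
move_arm(
  motion=[
    {"tx": 0.101, "ty": 0.049, "tz": 0.101, "rx": -0.22, "ry": 0.45, "rz": 0},
    {"tx": 0.105, "ty": 0.051, "tz": 0.095, "rx": -0.22, "ry": 0.45, "rz": 0},
    {"tx": 0.109, "ty": 0.053, "tz": 0.089, "rx": -0.22, "ry": 0.45, "rz": 0},
    {"tx": 0.113, "ty": 0.055, "tz": 0.083, "rx": -0.22, "ry": 0.45, "rz": 0},
    {"tx": 0.117, "ty": 0.057, "tz": 0.077, "rx": -0.22, "ry": 0.45, "rz": 0},
    {"tx": 0.12, "ty": 0.058, "tz": 0.07, "rx": -0.22, "ry": 0.45, "rz": 0},
    {"tx": 0, "ty": 0, "tz": 0, "rx": 0, "ry": 0, "rz": 0},
    {"tx": 0, "ty": 0, "tz": 0, "rx": 0, "ry": 0, "rz": 0},
    {"tx": 0, "ty": 0, "tz": 0, "rx": 0, "ry": 0, "rz": 0},
  ],
)

```text
time: 19.85
position: [0.4597, 0.2223, 0.2753]
tool_rot: [0.56, -2.437, 0.194]
force: [-1.5, 0.1, -1.0]
finger_gap: 0.0173
finger_force: 59.9
```

```bash
cat > st.py <<'E'
from h import *
from scipy.spatial.transform import Rotation as R
from plan import off
def st():
    s=read_state(); M=R.from_rotvec(s["tool_rot"]).as_matrix(); z=M[:,2]; y=M[:,1]*np.sign(M[1,1])
    u=np.array([y[1],-y[0]]); u/=np.hypot(*u); v=np.array([-u[1],u[0]])
    th=np.arctan2(z[:2]@u,-z[2]); o=off((.085,-.067),th)
    print("t",s["time"],"tcp",s["position"].round(4),"yaw",np.arctan2(u[1],u[0]).round(4),"tilt",th.round(4),"roll",(z[:2]@v).round(4),"F",s["force"].round(1),"gap",s["finger_gap"].round(4)); return s,u,th
E
python3 - <<'E'
from st import *
st()
for c in("top","scene"):
    cv2.imwrite(f"pics/p_{c}.png",grab_frame(c))
    print(c,[(np.round(d["position"]),at(c,d["position"],.075)[:2].round(3),round(d["confidence"],2)) for d in tip_of(c,"ball0")])
E
```

```text
Traceback (most recent call last):
  File "st.py", line 8, in st
    print("t",s["time"],"tcp",s["position"].round(4),"yaw",np.arctan2(u[1],u[0]).round(4),"tilt",th.round(4),"roll",(z[:2]@v).round(4),"F",s["force"].round(1),"gap",s["finger_gap"].round(4)); return s,u,th
                                                                                                                                                                     ^^^^^^^^^^^^^^^^^^^^^
AttributeError: 'float' object has no attribute 'round'
```

```bash
sed -i 's/,"gap",s\["finger_gap"\].round(4)//' st.py
python3 - <<'E'
from st import *
st()
for c in("top","scene"):
    f=grab_frame(c); cv2.imwrite(f"pics/p_{c}.png",f)
    print(c,[(np.round(d["position"]),at(c,d["position"],.075)[:2].round(3),round(d["confidence"],2)) for d in tip_of(c,"ball0")])
    H=cv2.cvtColor(f,cv2.COLOR_BGR2HSV); w=((H[...,2]>150)&(H[...,1]<70)).astype(np.uint8)
    n,l,s,ce=cv2.connectedComponentsWithStats(w); u=proj(c,(.533,.258,.09))
    print([(ce[i].round(),s[i,4]) for i in range(1,n) if np.hypot(*(ce[i]-u))<45 and s[i,4]>8])
E
```

```text
t 19.85 tcp [0.4597 0.2223 0.2753] yaw 0.4531 tilt -0.6512 roll -0.0026 F [-1.5  0.1 -1. ]
top []
[(array([186., 203.]), np.int32(17)), (array([230., 203.]), np.int32(10)), (array([235., 229.]), np.int32(11))]
scene [(array([431., 236.]), array([0.572, 0.233]), 0.59), (array([440., 232.]), array([0.573, 0.261]), 0.58), (array([454., 225.]), array([0.571, 0.305]), 0.44), (array([452., 231.]), array([0.584, 0.289]), 0.39)]
[(array([425., 201.]), np.int32(36)), (array([429., 219.]), np.int32(11)), (array([440., 222.]), np.int32(56)), (array([458., 223.]), np.int32(18)), (array([448., 232.]), np.int32(122)), (array([430., 234.]), np.int32(26))]
```

At least four balls show inside the bowl. I level the scoop and return it over the mat.

Request:
move_arm(
  motion=[
    {"tx": 0, "ty": 0, "tz": 0.3, "rx": 0.1, "ry": -0.2, "rz": 0},
    {"tx": 0, "ty": 0, "tz": 0.3, "rx": 0.35, "ry": -0.72, "rz": 0},
    {"tx": 0, "ty": 0, "tz": 0.1, "rx": 0.4, "ry": -0.823, "rz": 0},
    {"tx": 0, "ty": 0, "tz": 0, "rx": 0.4, "ry": -0.823, "rz": 0},
    {"tx": 0, "ty": 0, "tz": 0, "rx": 0.4, "ry": -0.823, "rz": 0},
    {"tx": 0, "ty": 0, "tz": 0, "rx": 0.4, "ry": -0.823, "rz": 0},
    {"tx": 0, "ty": 0, "tz": 0, "rx": 0.4, "ry": -0.823, "rz": 0},
    {"tx": 0, "ty": 0, "tz": 0, "rx": 0.4, "ry": -0.823, "rz": 0},
  ],
)

```text
time: 21.05
position: [0.4598, 0.2223, 0.3118]
tool_rot: [-0.702, 3.057, -0.004]
force: [0.9, 0.3, -1.5]
finger_gap: 0.0172
finger_force: 59.9
```

Request:
move_arm(
  motion=[
    {"tx": 0.13, "ty": -0.58, "tz": 0, "rx": 0, "ry": 0, "rz": -0.68},
    {"tx": 0.13, "ty": -0.58, "tz": 0, "rx": 0, "ry": 0, "rz": -0.68},
    {"tx": 0.13, "ty": -0.58, "tz": 0, "rx": 0, "ry": 0, "rz": -0.68},
    {"tx": 0.13, "ty": -0.58, "tz": 0, "rx": 0, "ry": 0, "rz": -0.68},
    {"tx": 0.13, "ty": -0.58, "tz": 0, "rx": 0, "ry": 0, "rz": -0.68},
    {"tx": 0.13, "ty": -0.58, "tz": 0, "rx": 0, "ry": 0, "rz": -0.68},
    {"tx": 0.13, "ty": -0.58, "tz": 0, "rx": 0, "ry": 0, "rz": -0.68},
    {"tx": 0.13, "ty": -0.58, "tz": 0, "rx": 0, "ry": 0, "rz": -0.68},
    {"tx": 0, "ty": 0, "tz": 0, "rx": 0, "ry": 0, "rz": 0},
  ],
)

```text
time: 22.18
position: [0.512, -0.0113, 0.3113]
tool_rot: [0.15, 3.137, -0.005]
force: [0.8, -0.3, -1.5]
finger_gap: 0.017
finger_force: 59.9
```

```bash
python3 - <<'E'
from st import *
st()
c={k:grab_frame(k) for k in("top","scene")}
a=c["top"][150:330,180:420]; b=c["scene"][120:330,280:500]
cv2.imwrite("pics/c8.png",np.hstack([cv2.resize(a,(400,300)),cv2.resize(b,(400,382))[:300]]) if 0 else np.hstack([cv2.resize(a,(440,330)),cv2.resize(b,(346,330))]))
for k in c: print(k,[(np.round(d["position"]),at(k,d["position"],.075)[:2].round(3),round(d["confidence"],2)) for d in tip_of(k,"ball0")])
E
```

```text
t 22.175 tcp [ 0.512  -0.0113  0.3113] yaw -0.0957 tilt 0.0009 roll -0.0034 F [ 0.8 -0.3 -1.5]
top [(array([229., 206.]), array([0.58 , 0.256]), 0.62), (array([220., 215.]), array([0.553, 0.28 ]), 0.58), (array([213., 207.]), array([0.577, 0.304]), 0.57), (array([216., 207.]), array([0.575, 0.295]), 0.56), (array([235., 208.]), array([0.574, 0.238]), 0.54), (array([233., 200.]), array([0.596, 0.243]), 0.49), (array([470., 261.]), array([ 0.417, -0.464]), 0.29)]
scene [(array([439., 232.]), array([0.572, 0.258]), 0.64), (array([454., 230.]), array([0.584, 0.295]), 0.57), (array([431., 238.]), array([0.578, 0.228]), 0.42), (array([456., 225.]), array([0.571, 0.31 ]), 0.37)]
```

View pics/c8.png

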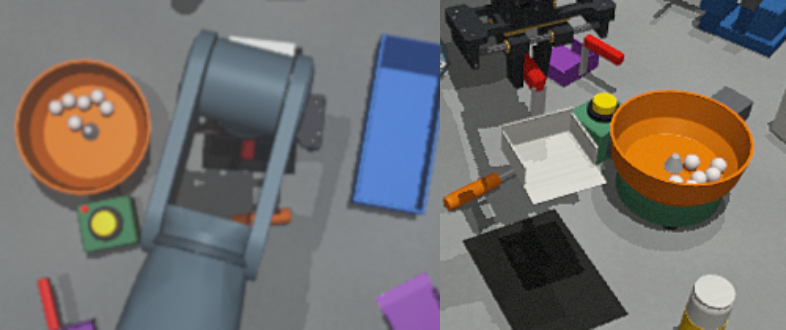

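All six balls are in the bowl and the scoop is empty. Lowering it onto the mat.

Request:
move_arm(
  motion=[
    {"tx": 0, "ty": 0, "tz": -0.6, "rx": 0, "ry": 0, "rz": 0},
    {"tx": 0, "ty": 0, "tz": -0.9, "rx": 0, "ry": 0, "rz": 0},
    {"tx": 0, "ty": 0, "tz": -0.9, "rx": 0, "ry": 0, "rz": 0},
    {"tx": 0, "ty": 0, "tz": -0.9, "rx": 0, "ry": 0, "rz": 0},
    {"tx": 0, "ty": 0, "tz": -0.6, "rx": 0, "ry": 0, "rz": 0},
    {"tx": 0, "ty": 0, "tz": -0.4, "rx": 0, "ry": 0, "rz": 0},
    {"tx": 0, "ty": 0, "tz": -0.3, "rx": 0, "ry": 0, "rz": 0},
    {"tx": 0, "ty": 0, "tz": -0.12, "rx": 0, "ry": 0, "rz": 0},
    {"tx": 0, "ty": 0, "tz": -0.05, "rx": 0, "ry": 0, "rz": 0},
    {"tx": 0, "ty": 0, "tz": 0, "rx": 0, "ry": 0, "rz": 0},
  ],
)

```text
time: 23.62
position: [0.5124, -0.0097, 0.0721]
tool_rot: [0.146, 3.138, -0.005]
force: [-0.2, -0.3, -1.3]
finger_gap: 0.0172
finger_force: 59.9
```

Request:
move_arm(
  motion=[
    {"tx": 0, "ty": 0, "tz": -0.03, "rx": 0, "ry": 0, "rz": 0},
    {"tx": 0, "ty": 0, "tz": -0.02, "rx": 0, "ry": 0, "rz": 0},
    {"tx": 0, "ty": 0, "tz": 0, "rx": 0, "ry": 0, "rz": 0},
  ],
)

```text
time: 24.0
position: [0.5123, -0.0098, 0.0697]
tool_rot: [0.146, 3.138, -0.005]
force: [-1.2, -0.7, 4.2]
finger_gap: 0.017
finger_force: 59.9
```

Request:
move_arm(
  motion=[
    {"tx": 0, "ty": 0, "tz": 0, "rx": 0, "ry": 0, "rz": 0},
    {"tx": 0, "ty": 0, "tz": 0, "rx": 0, "ry": 0, "rz": 0},
    {"tx": 0, "ty": 0, "tz": 0, "rx": 0, "ry": 0, "rz": 0},
    {"tx": 0, "ty": 0, "tz": 0, "rx": 0, "ry": 0, "rz": 0},
    {"tx": 0, "ty": 0, "tz": 0, "rx": 0, "ry": 0, "rz": 0},
    {"tx": 0, "ty": 0, "tz": 0, "rx": 0, "ry": 0, "rz": 0},
  ],
  gripper=60,
)

```text
time: 24.75
position: [0.5119, -0.0097, 0.069]
tool_rot: [-0.146, -3.138, 0.004]
force: [0.1, -0.5, 0.5]
finger_gap: 0.0598
finger_force: 0.0
```

Request:
move_arm(
  motion=[
    {"tx": 0, "ty": 0, "tz": 0.4, "rx": 0, "ry": 0, "rz": 0},
    {"tx": 0, "ty": 0, "tz": 0.8, "rx": 0, "ry": 0, "rz": 0},
    {"tx": 0, "ty": 0, "tz": 0.8, "rx": 0, "ry": 0, "rz": 0},
    {"tx": 0, "ty": 0, "tz": 0.8, "rx": 0, "ry": 0, "rz": 0},
    {"tx": 0, "ty": 0, "tz": 0.6, "rx": 0, "ry": 0, "rz": 0},
  ],
)

```text
time: 25.38
position: [0.5122, -0.0097, 0.2411]
tool_rot: [0.146, 3.137, -0.005]
force: [0.0, -1.0, -0.4]
finger_gap: 0.0602
finger_force: 0.0
```

Request:
move_arm(
  motion=[
    {"tx": -0.325, "ty": 0.587, "tz": 0, "rx": 0, "ry": 0, "rz": 0.39},
    {"tx": -0.325, "ty": 0.587, "tz": 0, "rx": 0, "ry": 0, "rz": 0.39},
    {"tx": -0.325, "ty": 0.587, "tz": 0, "rx": 0, "ry": 0, "rz": 0.39},
    {"tx": -0.325, "ty": 0.587, "tz": 0, "rx": 0, "ry": 0, "rz": 0.39},
    {"tx": -0.325, "ty": 0.587, "tz": 0, "rx": 0, "ry": 0, "rz": 0.39},
    {"tx": -0.325, "ty": 0.587, "tz": 0, "rx": 0, "ry": 0, "rz": 0.39},
    {"tx": -0.325, "ty": 0.587, "tz": 0, "rx": 0, "ry": 0, "rz": 0.39},
    {"tx": -0.325, "ty": 0.587, "tz": 0, "rx": 0, "ry": 0, "rz": 0.39},
    {"tx": 0, "ty": 0, "tz": 0, "rx": 0, "ry": 0, "rz": 0},
  ],
  gripper=0,
)

```text
time: 26.5
position: [0.3809, 0.2264, 0.2391]
tool_rot: [0.349, -3.122, 0.004]
force: [-0.6, -0.5, -0.1]
finger_gap: 0.0002
finger_force: 0.0
```

```bash
python3 - <<'E'
from st import *
st()
f=grab_frame("top"); g=grab_frame("scene"); cv2.imwrite("pics/e_top.png",f); cv2.imwrite("pics/e_sc.png",g)
H=cv2.cvtColor(f,cv2.COLOR_BGR2HSV)
pn=biggest(roi((H[...,2]>150)&(H[...,1]<60),"top",(.6,-.02,.02),30))
Pn=np.vstack([box(-.05,.05,.048,.003,.003),box(-.05,.02,.048,.035,.035),box(-.05,-.049,.048,.043,.043)])
print("pan",pn.sum(),fit([("top",pn,Pn)],[.596,-.02,-.1]))
for n,z in(("scoop_lip",.003),("scoop_grip",.089)):
  for c in("top","scene"): print(n,c,[(at(c,d["position"],z)[:2].round(3),round(d["confidence"],2)) for d in tip_of(c,n)])
H=cv2.cvtColor(g,cv2.COLOR_BGR2HSV)
yl=roi(cv2.inRange(H,(22,120,80),(35,255,255)),"scene",(.382,.225,.1),22); v,u=np.nonzero(biggest(yl)); print("plunger scene",len(u),at("scene",(u.mean(),v.mean()),.092))
E
```

```text
t 26.5 tcp [0.3809 0.2264 0.2391] yaw 0.2224 tilt -0.0004 roll -0.0026 F [-0.6 -0.5 -0.1]
pan 930.0 (array([ 0.60072565, -0.01860148, -0.10043803]), np.float64(0.0687539531941809))
scoop_lip top [(array([0.604, 0.261]), 0.7), (array([ 0.285, -0.263]), 0.69), (array([ 0.639, -0.037]), 0.57)]
scoop_lip scene [(array([0.121, 0.276]), 0.68), (array([ 0.286, -0.256]), 0.57)]
scoop_grip top [(array([0.246, 0.307]), 0.81), (array([ 0.165, -0.329]), 0.76), (array([0.522, 0.001]), 0.6)]
scoop_grip scene [(array([0.246, 0.321]), 0.85), (array([ 0.17 , -0.319]), 0.75), (array([ 0.505, -0.013]), 0.66)]
plunger scene 186 [0.38279593 0.22524989 0.092     ]
```

Request:
move_arm(
  motion=[
    {"tx": 0.03, "ty": -0.02, "tz": -0.6, "rx": 0, "ry": 0, "rz": 0},
    {"tx": 0, "ty": 0, "tz": -0.8, "rx": 0, "ry": 0, "rz": 0},
    {"tx": 0, "ty": 0, "tz": -0.8, "rx": 0, "ry": 0, "rz": 0},
    {"tx": 0, "ty": 0, "tz": -0.4, "rx": 0, "ry": 0, "rz": 0},
    {"tx": 0, "ty": 0, "tz": -0.2, "rx": 0, "ry": 0, "rz": 0},
    {"tx": 0, "ty": 0, "tz": -0.1, "rx": 0, "ry": 0, "rz": 0},
    {"tx": 0, "ty": 0, "tz": -0.1, "rx": 0, "ry": 0, "rz": 0},
    {"tx": 0, "ty": 0, "tz": 0, "rx": 0, "ry": 0, "rz": 0},
  ],
)

```text
time: 27.8
position: [0.3839, 0.2239, 0.0898]
tool_rot: [-0.344, 3.122, -0.005]
force: [-2.4, -3.5, 5.8]
finger_gap: 0.0004
finger_force: 3.1
```

Request:
move_arm(
  motion=[
    {"tx": 0, "ty": 0, "tz": -0.05, "rx": 0, "ry": 0, "rz": 0},
    {"tx": 0, "ty": 0, "tz": -0.04, "rx": 0, "ry": 0, "rz": 0},
    {"tx": 0, "ty": 0, "tz": 0, "rx": 0, "ry": 0, "rz": 0},
  ],
)

```text
time: 28.18
position: [0.3841, 0.2241, 0.0863]
tool_rot: [-0.344, 3.122, -0.005]
force: [-5.6, -2.7, 14.0]
finger_gap: 0.0003
finger_force: 7.1
```

Request:
move_arm(
  motion=[
    {"tx": 0, "ty": 0, "tz": -0.02, "rx": 0, "ry": 0, "rz": 0},
    {"tx": 0, "ty": 0, "tz": -0.01, "rx": 0, "ry": 0, "rz": 0},
    {"tx": 0, "ty": 0, "tz": 0, "rx": 0, "ry": 0, "rz": 0},
  ],
)

```text
time: 28.55
position: [0.3843, 0.2241, 0.0861]
tool_rot: [-0.345, 3.122, -0.006]
force: [-12.3, -6.8, 28.3]
finger_gap: 0.0002
finger_force: 14.7
```

Hard stop reached: z holds at 0.086 while the force rises. Retracting.

Request:
move_arm(
  motion=[
    {"tx": 0, "ty": 0, "tz": 0.1, "rx": 0, "ry": 0, "rz": 0},
    {"tx": 0, "ty": 0, "tz": 0.3, "rx": 0, "ry": 0, "rz": 0},
    {"tx": 0, "ty": 0, "tz": 0.8, "rx": 0, "ry": 0, "rz": 0},
    {"tx": 0, "ty": 0, "tz": 0.8, "rx": 0, "ry": 0, "rz": 0},
    {"tx": -0.5, "ty": 0.7, "tz": 0.8, "rx": 0, "ry": 0, "rz": 0},
    {"tx": -0.5, "ty": 0.7, "tz": 0, "rx": 0, "ry": 0, "rz": 0},
    {"tx": -0.5, "ty": 0.7, "tz": 0, "rx": 0, "ry": 0, "rz": 0},
    {"tx": 0, "ty": 0, "tz": 0, "rx": 0, "ry": 0, "rz": 0},
    {"tx": 0, "ty": 0, "tz": 0, "rx": 0, "ry": 0, "rz": 0},
  ],
)

```text
time: 29.68
position: [0.3087, 0.3291, 0.2235]
tool_rot: [-0.345, 3.122, -0.004]
force: [-0.2, 0.7, -0.4]
finger_gap: 0.0005
finger_force: 0.0
```

```bash
python3 - <<'E'
from st import *
st()
for k in("top","scene"):
    grab_frame(k)
    print(k,[(at(k,d["position"],.075)[:2].round(3),round(d["confidence"],2)) for d in tip_of(k,"ball0")])
    for n,z in(("scoop",.003),("plunger_top",.098)): print(n,[(at(k,d["position"],z)[:2].round(3),round(d["confidence"],2)) for d in tip_of(k,n)])
print(finish_job())
E
```

```text
t 29.675 tcp [0.3087 0.3291 0.2235] yaw 0.2199 tilt 0.0005 roll -0.0028 F [-0.2  0.7 -0.4]
top [(array([0.571, 0.22 ]), 0.63), (array([0.573, 0.309]), 0.49), (array([0.583, 0.252]), 0.47), (array([0.569, 0.289]), 0.43), (array([0.555, 0.282]), 0.37)]
scoop [(array([0.159, 0.285]), 0.78), (array([ 0.24 , -0.299]), 0.69), (array([ 0.592, -0.033]), 0.59), (array([0.583, 0.328]), 0.2)]
plunger_top [(array([0.391, 0.218]), 0.54), (array([0.571, 0.229]), 0.45)]
scene [(array([0.576, 0.309]), 0.63), (array([0.575, 0.293]), 0.59), (array([0.57 , 0.232]), 0.54), (array([0.586, 0.259]), 0.47), (array([0.557, 0.271]), 0.44)]
scoop [(array([ 0.606, -0.021]), 0.74), (array([ 0.233, -0.277]), 0.58)]
plunger_top [(array([0.374, 0.231]), 0.76), (array([0.6  , 0.271]), 0.31)]
the job is handed in; nothing more can be done
None
```

The job is handed in at about 30 s of the 72 s allowed: all six balls went into the orange bowl with none spilled, the scoop lies released and upright on its mat, and the plunger was pushed to its hard stop and let go; the hand-in gave no verdict.

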